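# Ready for the night: bottles up, lota covered, pills on top

## Robot

A 7-joint arm with a two-finger parallel gripper is mounted at the origin on the work surface. World frame = base frame: x ahead of the robot, y to its left, z up, the work surface at z = 0. Lengths are in m, angles in rad, forces in N, time in s.
With the tool pointing down it reaches from about 0.4 to 0.875 m from the base axis. Payload 19.3 kg.
Tool frame: the origin (TCP) lies between the finger pads; the fingertips stand 17 mm ahead of it and the grasp point (between the pads) lies 2 mm behind it; z points along the fingers, y is the line along which they close (so a half turn about z gives the same grasp; the last joint's range is limited). The gripper opens to 85 mm and grips with 20 to 120 N. Pads are 22 mm wide; open, the fingers measure 114 mm over their backs; the gripper's body (76 mm by 85 mm) begins 54 mm behind the grasp point. The pads swing forward as they close: fully open they stand 13 mm farther back than shut.
Start: joints at [-1.283, 0.521, -0.036, 1.599, 0.021, 1.021, -0.113], TCP at [0.219, 0.585, 0.248] pointing down, gripper open.
Joint ranges: [-2.91, 2.91], [-0.3, 2.13], [-1.5, 1.42], [0.17, 2.43], [-1.26, 4.41], [0.16, 1.93], [-2.52, 2.52]. Speed limits (rad/s): [1.89, 1.89, 2.39, 2.39, 3.01, 3.01, 3.01].

## Interface

Orientations are given as [roll, pitch, yaw] about the fixed x, y, z axes, in that order (R = Rz(yaw) Ry(pitch) Rx(roll)).
In Python, from workcell import bot gives the robot as it stands.
- The arm moves only by the shell command python3 -m inch 'ROWS' [FORCE]. ROWS is JSON, a list of rows, each a list of 7 numbers: the shift along the tool's x, y, z in units of 200 mm (1.0 is 200 mm), then the turn, a rotation vector about the tool's x, y, z in units of 90 degrees (1.0 is 90 degrees), then the opening, from 0 (shut) to 1 (fully open). In form: [[x, y, z, rx, ry, rz, grip], ...]. A call has 1 to 20 rows; each row is the pose to reach, as a shift and turn from the pose commanded when the call began, along the tool's axes at that moment; what a row does not reach only later rows make up. A row lasts 1/8 s, in which the tool goes at most 62.5 mm and 10.7 degrees, less where a joint would pass 70% of its speed; a pose out of reach is approached as far as the arm can. A call with a number of a shift or a turn outside -1 to 1 is refused whole. A call with a gripper value outside its range is refused whole. The fingers move at their own pace and stop on an object; FORCE is the grip in N (left out, the last holds). Time passes only in rows, so rows that repeat a pose let the fingers close. It gives the time, the measured TCP pose, the force, the opening and the grip force at its end, in the units of the state.
- bot.observe(): the state, without advancing time (a new reading comes with each control period).
- bot.grab_frame(name): name is "scene" or "top" or "wrist"; returns a dict with "img" (400x640x3 uint8, red, green, blue), "z_map" (400x640 float32, m along the optical axis (not along the pixel's ray), 0 where there is no reading), "vfov" (degrees; the focal length in pixels is half the picture's height over the tangent of half this angle, whatever the lens; pixels are square), "cx", "cy" (the principal point, pixels), "rvec" (rotation vector, rad) and "tvec" (3), from world to camera coordinates, as OpenCV has them. Camera axes: x right, y down, z forward; pixel columns grow to the right and rows downward; lengths in m; the calibration is good to about 2 mm. The wrist camera is an equidistant fisheye: a pixel r from the principal point sees the ray r / f radians off the axis. A picture is of the moment at which its call begins.
- bot.job_done(): hands the job in; it is judged then, once.
The state is a dict: "clock": time; "qpos": joint angles; "qd": joint speeds; "joint_efforts": joint torques, N m; "position": TCP position; "tool_rot": TCP orientation; "force": force on the tool from outside, world axes, zero at the start; "moment": the same for the moment, N m; "grip_width": finger opening in m; "finger_force": force on a finger pad.
Only numpy, scipy, OpenCV 4.12 (cv2) and the standard library are available. Lean on these libraries where they do the work, as an engineer would, in place of code of your own. Each camera call takes 0.05 s, during which the arm holds its last target. There are 200 camera calls.

## Task

Get the bedside ready for the night: stand every tipped medicine bottle upright, cap up, in the shallow wooden tray where it lies, and cover the steel lota with its domed lid. Once the lid is on, balance the yellow pill box by its middle on top of the dome, right way up and level, so that it stays there by itself as a reminder. Do not knock over the jar, the tumbler or the lota, and leave the parrot, the mirror and the clip where they are.

Things in the scene. Friction and masses are not known exactly. Their poses are not given: they have to be found in the camera images.
- bottle1: square amber medicine bottle, round white cap: body 42 x 42 mm, 66 mm tall, cap 29 mm diameter, 90 mm tall in all, 150 g. Origin at its middle, halfway up its axis (45 mm above its underside); z points to the cap, x and y square to the flat sides. Starts lying on a flat side in the tray, about across it, cap to the left or right. All alike; may be absent.
- bottle2: square amber medicine bottle, round white cap: body 42 x 42 mm, 66 mm tall, cap 29 mm diameter, 90 mm tall in all, 150 g. Origin at its middle, halfway up its axis (45 mm above its underside); z points to the cap, x and y square to the flat sides. Starts lying on a flat side in the tray, about across it, cap to the left or right. All alike; may be absent.
- bottle3: square amber medicine bottle, round white cap: body 42 x 42 mm, 66 mm tall, cap 29 mm diameter, 90 mm tall in all, 150 g. Origin at its middle, halfway up its axis (45 mm above its underside); z points to the cap, x and y square to the flat sides. Starts lying on a flat side in the tray, about across it, cap to the left or right. All alike; may be absent.
- tray: fixed shallow open wooden tray on the table, 150 mm (its x) by 380 mm (its y, the long way, running towards the robot) outside, rim 16 mm high and 6 mm thick, inner floor 6 mm above its origin, which is the centre of its underside. Bottles and jar share it in a row along its y, some 90 mm apart, in any order
- jar: white ceramic jar with dark screw cap, 50 mm diameter, 60 mm tall, standing in the tray; origin at the centre of its underside. Not to be knocked over
- tumbler: open steel tumbler, 56 mm diameter at the rim, 85 mm tall, standing on the table between tray and stand; origin at the centre of its underside. Not to be knocked over
- lota: round-bellied steel water pot, open, 800 g, loose, standing on the green stool stand; 105 mm tall, belly 96 mm diameter at 46 mm height, neck 56 mm diameter at 88 mm height, rim 62 mm outside and about 54 mm inside. Origin at the centre of its underside
- lota_rim (a point): centre of the lota's mouth, level with its rim, 105 mm above its underside; z up
- lid: steel lid of the lota, 120 g, right way up on the table. From below: plug 34 mm diameter, 8 mm tall, that goes loosely into the mouth; flange 66 mm diameter, 10 mm thick, to grip, that rests on the rim; smooth dome 9 mm high, radius of curvature 65 mm. 27 mm tall; origin at the centre of the plug's underside, z up. Seated, its origin is 8 mm below the rim
- lid_top (a point): highest point of the lid's dome, 27 mm above the lid's origin (19 mm above the lota's rim when seated)
- pillbox: closed yellow plastic weekly pill box with seven flip-tops, 36 mm (its x) by 140 mm (its y) by 24 mm tall, about 90 g, weight evenly spread, lying right way up on the table; origin at the centre of its underside, z up
- stand: fixed bedside stand of two stacked low green plastic stools, top 330 mm (x) by 290 mm (y), 120 mm above its origin, which lies at table height
- parrot: ceramic parrot figurine, 54 mm wide, 88 mm tall, on the stand; origin at the centre of its underside. To be left alone
- mirror: small wooden hand mirror, 85 x 105 mm with a 60 mm handle towards its -y, 11 mm thick, lying on the stand; origin at the centre of the framed part's underside. To be left alone
- clip: chrome bulldog clip, 50 x 62 mm, about 17 mm high, lying on the stand; origin at its underside. To be left alone
Mind the look-alikes: they are no part of the job. What is shaped like the lota but pink or purple is not meant.

How it is judged:
On the way:
1. the lid is seated level on the lota's mouth (horizontal distance between lid_top and lota_rim below 0.01 m and angle between lid's own z axis and vertical below 0.12 rad and z of lid_top in the frame of lota_rim between 0.015 and 0.024 m and angle between lota's own z axis and vertical below 0.1 rad and linear speed of lid below 0.04 m/s), for 0.3 s.
At the end, for the whole second after the job is handed in: every bottle present stands upright (within 0.1 rad) at rest on the tray's floor; the lid sits level on the lota, within 10 mm of its centre; the pill box rests on the dome alone, right way up, within 0.16 rad of level and its middle within 18 mm of the top of the dome, still (horizontal distance between lid_top and lota_rim below 0.01 m and angle between lid's own z axis and vertical below 0.12 rad and z of lid_top in the frame of lota_rim between 0.015 and 0.024 m and angle between each of lota, bottle1, bottle2, bottle3's own z axis and vertical below 0.1 rad and horizontal distance between pillbox and lid_top below 0.018 m and angle between pillbox's own z axis and vertical below 0.16 rad and contact force between pillbox and lid above 0.2 N and z of pillbox in the frame of lid_top between -0.004 and 0.008 m and linear speed of each of pillbox, bottle1, bottle2, bottle3 below 0.03 m/s and angular speed of pillbox below 0.3 rad/s and z of bottle1 in the frame of tray between 0.043 and 0.058 m and x of bottle1 in the frame of tray between -0.062 and 0.062 m and y of bottle1 in the frame of tray between -0.172 and 0.172 m and z of bottle2 in the frame of tray between 0.043 and 0.058 m and x of bottle2 in the frame of tray between -0.062 and 0.062 m and y of bottle2 in the frame of tray between -0.172 and 0.172 m and z of bottle3 in the frame of tray between 0.043 and 0.058 m and x of bottle3 in the frame of tray between -0.062 and 0.062 m and y of bottle3 in the frame of tray between -0.172 and 0.172 m); the robot touches nothing.
It fails at once if the jar, the tumbler or the lota is knocked over (angle between any of jar, tumbler, lota's own z axis and vertical above 0.6 rad).
It fails at once if the parrot, the mirror or the clip is moved more than 25 mm (distance of any of parrot, mirror, clip from where it was at the start of the episode above 0.025 m).
Of bottle1, bottle2, bottle3 only 2 to 3 are there at a start; the rules pass over those that are not, and their reading is None.
At some moment in a run one of bottle1, bottle2, bottle3 may be knocked a few centimetres aside while the robot is not near it.
It also fails if it takes over 210 s, if anything falls off the work surface, if the arm or the gripper's body presses on something with over 40 N, if the wrist force passes 120 N, or if a joint passes its speed limit or range.

## Working session

There is one attempt and no reset: what is moved stays moved. The work goes in short steps, Python scripts to look and compute and a shell command to move; the robot and the scene stay as the last step left them, time stands still between calls to the robot, and variables do not carry over. Pictures are saved under pics/ and viewed, at most 16 in all, crops included, and the job is handed in when it is done.

```bash
mkdir -p pics; ls
cat > h.py <<'E'
import numpy as np, cv2
from workcell import bot
from scipy.spatial.transform import Rotation as R
def grab(n):
    f=bot.grab_frame(n); np.savez('/tmp/%s.npz'%n,**f); return f
def load(n): return dict(np.load('/tmp/%s.npz'%n))
def cloud(f):
    z=f['z_map']; h,w=z.shape; F=h/2/np.tan(np.radians(float(f['vfov']))/2)
    v,u=np.mgrid[:h,:w]; P=np.stack([(u-f['cx'])/F*z,(v-f['cy'])/F*z,z],-1)
    M=cv2.Rodrigues(np.array(f['rvec'],float))[0]
    W=(P-np.array(f['tvec']).ravel())@M; W[z==0]=np.nan; return W
def save(img,n): cv2.imwrite('pics/'+n,img[:,:,::-1])
E
python3 - <<'E'
from h import *
for n in('scene','top'):
    f=grab(n); save(f['img'],n+'0.png'); W=cloud(f); print(n,f['vfov'],np.nanmin(W,(0,1)),np.nanmax(W,(0,1)))
s=bot.observe(); print(s)
E
```

```text
pics
scene 43.36164954441783 [-1.30426253 -2.36884711 -0.78052279] [1.52756612 1.22758064 0.80448138]
top 50.07306086172809 [-0.36029974 -1.78820184 -0.77707907] [1.63279085 1.46041062 0.73878365]
{'clock': 0.1, 'qpos': array([-1.28318788,  0.52195885, -0.03631217,  1.59995574,  0.02120557,
        1.02110688, -0.11278127]), 'qd': array([ 0.00042966,  0.00041978, -0.0008944 , -0.00262572, -0.00044288,
       -0.00158875, -0.00182309]), 'joint_efforts': array([ 3.86941829e-03, -9.28488278e+01,  1.98396139e+00, -3.70531726e+01,
        1.80957676e-02,  5.36537103e-03,  5.19265791e-05]), 'position': array([0.21882783, 0.5851284 , 0.24777899]), 'tool_rot': array([-3.14055248e+00,  8.58790530e-05,  2.78378178e+00]), 'force': array([-0.29819649, -0.46859303, -0.68046009]), 'moment': array([ 0.00449124,  0.02656987, -0.00557674]), 'finger_force': 0.0, 'grip_width': 0.08522668709889832}
```

View pics/top0.png

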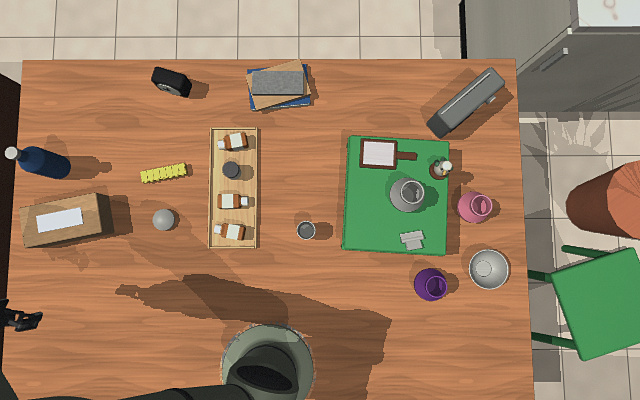

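View pics/scene0.png

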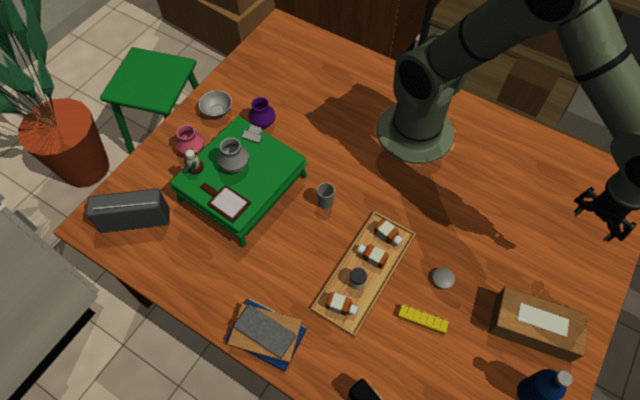

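Top view: the tray is at about (234,188), with bottles at (233,142), (231,201) and (230,231) and the jar at (231,170). The lid is at (164,219), the pill box at (164,173) and the tumbler at (306,230).
Lota candidates: grey on the stand (408,195), pink (475,207), purple (431,285). The steel-grey one on the green stand fits the description. The bowl at (489,269) is not the lid; the grey dome at (164,219) fits. I'll measure these and confirm with a crop.

Run:
```python
from h import *
f=load('top'); W=cloud(f); I=f['img'].astype(int)
c=np.concatenate([cv2.resize(f['img'][y:y+130,x:x+130],(390,390),interpolation=cv2.INTER_CUBIC) for x,y in((135,120),(350,125))],1)
save(c,'crop0.png')
def reg(name,x0,x1,y0,y1,zlo,zhi=1):
    p=W[y0:y1,x0:x1].reshape(-1,3); c=I[y0:y1,x0:x1].reshape(-1,3); m=(p[:,2]>zlo)&(p[:,2]<zhi); p=p[m];c=c[m]
    if len(p)<5: print(name,len(p));return
    (cx,cy),wh,a=cv2.minAreaRect((p[:,:2]*1000).astype(np.float32))
    print(name,len(p),'rect',np.round((cx,cy,*wh,a),1),'mean',np.round(p.mean(0)*1000,1),'z',np.round(np.percentile(p[:,2],[5,50,95])*1000,1))
print('table',np.nanmedian(W[150:160,290:300].reshape(-1,3),0),np.nanmedian(W[260:270,200:210].reshape(-1,3),0))
reg('tray',200,270,120,260,.008)
reg('b1',212,255,131,153,.025); reg('jar',215,250,158,182,.03); reg('b2',212,255,190,212,.025); reg('b3',212,255,220,244,.025)
reg('lid',145,182,200,236,.008); reg('pill',132,196,156,190,.012)
reg('tumbler',292,320,218,244,.06); reg('lota',385,430,170,215,.2); reg('lotaall',385,430,170,215,.14)
reg('parrot',430,455,155,182,.14);reg('mirror',355,420,137,170,.126);reg('clip',398,428,228,252,.13);reg('stand',335,455,130,260,.1,.13)
reg('purple',410,455,262,305,.02);reg('pink',455,495,187,225,.02)
reg('books',240,315,55,115,.02);reg('clock',150,195,62,100,.02)
```

```text
table [ 6.56821196e-01 -7.92886359e-02 -2.95146517e-05] [0.31335565 0.19658743 0.00037931]
tray 3111 rect [540.9 113.1 431.8 196.5   6.6] mean [548.  109.5  29.1] z [ 8.3 18.5 64.4]
b1 404 rect [688.9 110.9  43.7  90.6  13.5] mean [687.8 106.3  44.7] z [30.9 46.4 51.9]
jar 244 rect [599.4 110.3  48.7  47.5  38.8] mean [597.4 108.4  63.1] z [39.  65.5 70.1]
b2 403 rect [505.6 107.5  42.7  90.6   0.7] mean [505.1 110.   45.7] z [36.3 47.  51.8]
b3 390 rect [415.6 116.6  90.6  42.1  80.1] mean [415.1 112.   45.8] z [35.6 46.9 51.8]
lid 381 rect [452.3 326.5  75.   65.1  86.9] mean [452.  320.3  22. ] z [14.7 22.4 28.4]
pill 560 rect [596.3 325.2  39.1 141.   11.4] mean [596.2 323.7  24.3] z [18.7 24.5 29.3]
tumbler 85 rect [ 415.2 -116.6   52.4   52.6    0. ] mean [ 418.1 -116.3   80.8] z [65.1 83.4 88.7]
lota 217 rect [ 5.085e+02 -3.938e+02  5.890e+01  6.090e+01  5.000e-01] mean [ 509.8 -396.7  218.2] z [201.7 221.9 226.7]
lotaall 750 rect [ 507.9 -392.1   94.4   91.7   30.5] mean [ 504.8 -385.7  189.2] z [154.  185.  225.2]
parrot 246 rect [ 587.3 -494.9   48.7   42.2   22.2] mean [ 581.4 -489.4  183. ] z [149.  182.9 205.9]
mirror 1183 rect [ 629.1 -356.3  171.    85.4   86. ] mean [ 629.8 -333.7  131.2] z [127.3 131.2 135. ]
clip 279 rect [ 382.6 -413.2   47.6   62.7    8.4] mean [ 383.  -413.8  134.8] z [130.6 134.4 140.2]
stand 9308 rect [ 533.7 -381.6  295.4  366.3   86. ] mean [ 503.9 -372.5  120.5] z [115.9 120.2 126.9]
purple 678 rect [ 255.9 -480.1   90.    94.1   58.8] mean [ 256.6 -474.8   68.7] z [ 25.1  64.7 105.5]
pink 738 rect [ 483.1 -620.8   94.6   90.5   33.9] mean [ 481.7 -612.9   67.6] z [ 26.6  65.  105.1]
books 2424 rect [871.7 -29.7 143.2 194.    8.3] mean [865.9 -31.8  45. ] z [22.5 48.2 57. ]
clock 770 rect [876.6 299.5 102.6  54.2  72.8] mean [869.5 293.   73. ] z [29.8 81.9 88. ]
```

View pics/crop0.png

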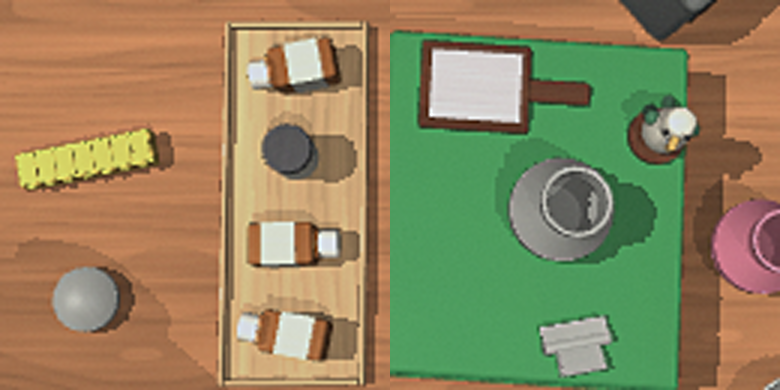

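The crop confirms the steel lota on the stand at (408,195) and the lid dome at (164,219). Bottle caps point left, right, left (far to near). Sizes and heights match the spec.

I'll grip each bottle with the tool leaning 45° over the cap side and turn it 90° to stand. First I'll compute the moves for b1.

```bash
cat >> h.py <<'E'
def cur():
    s=bot.observe(); return np.array(s['position']),R.from_euler('xyz',s['tool_rot'])
def row(p,Rt,c=None):
    p0,R0=c or cur()
    return np.round(np.r_[R0.inv().apply(np.array(p)-p0)/.2,(R0.inv()*Rt).as_rotvec()/(np.pi/2)],3)
def frame(a,h):
    return R.from_matrix(np.stack([np.cross(h,a),h,a],1))
def bottle(x,y,ang,sgn,th=45,off=.008,up=.004):
    """ang: long axis deg, sgn: cap along +/- that axis. Prints steps; each relative to the previous pose"""
    t=np.radians(ang); c=sgn*np.array([np.cos(t),np.sin(t),0]); z=np.array([0,0,1.]); h=np.cross(c,z); h*=np.sign(h[0])
    th=np.radians(th); a=-c*np.sin(th)-z*np.cos(th); Rs=frame(a,h)
    cen=np.array([x,y,.027]); g=cen+off*c-up*a+.002*a
    T=R.from_rotvec(np.cross(c,z)*np.pi/2)
    g2=np.array([x,y,.053])+T.apply(g-cen); Re=T*Rs; L=np.array([0,0,.07])
    seq=[('pre',g-.12*a,Rs),('grasp',g,Rs),('lift',g+L,Rs),('turn',g2+L,Re),('down',g2,Re),('back',g2-.12*Re.as_matrix()[:,2],Re)]
    k=cur()
    for n,p,r in seq: print(n,np.round(p,3),row(p,r,k)); k=(p,r)
E
python3 - <<'E'
from h import *
bottle(.689,.110,103.5,1)
E
```

```text
pre [0.667 0.202 0.113] [-2.77  -1.01   0.674  0.243 -0.458  0.589]
grasp [0.687 0.119 0.028] [0.  0.  0.6 0.  0.  0. ]
lift [0.687 0.119 0.098] [-0.247  0.    -0.247  0.     0.     0.   ]
turn [0.689 0.109 0.132] [-0.158  0.    -0.082  0.     1.    -0.   ]
down [0.689 0.109 0.062] [-0.247  0.     0.247  0.     0.     0.   ]
back [0.709 0.026 0.147] [ 0.  -0.  -0.6  0.   0.   0. ]
```

```bash
python3 -m inch '[[-1,-0.35,0,0,0,0,0.75],[-1,-0.35,0,0,0,0,0.75],[-1,-0.35,0,0,0,0,0.75],[-1,-0.35,0,0,0,0,0.75]]' 60
python3 -m inch '[[-1,-0.35,0,0,0,0,0.75],[-1,-0.35,0,0,0,0,0.75],[-1,-0.35,0,0,0,0,0.75],[-1,-0.35,0,0,0,0,0.75]]'
python3 - <<'E'
from h import *
bottle(.689,.110,103.5,1); print(bot.observe()['qpos'],bot.observe()['clock'])
E
```

```text
clock: 0.6
position: [0.3847, 0.4467, 0.2482]
tool_rot: [-3.141, 0.001, 2.78]
force: [-1.0, 1.2, 0.6]
grip_width: 0.064
finger_force: 0.0
clock: 1.1
position: [0.5471, 0.3106, 0.2479]
tool_rot: [-3.14, 0.001, 2.78]
force: [-0.6, 0.8, 0.2]
grip_width: 0.0639
finger_force: 0.0
pre [0.667 0.202 0.113] [-0.753 -0.296  0.674  0.242 -0.458  0.586]
grasp [0.687 0.119 0.028] [0.  0.  0.6 0.  0.  0. ]
lift [0.687 0.119 0.098] [-0.247  0.    -0.247  0.     0.     0.   ]
turn [0.689 0.109 0.132] [-0.158  0.    -0.082  0.     1.    -0.   ]
down [0.689 0.109 0.062] [-0.247  0.     0.247  0.     0.     0.   ]
back [0.709 0.026 0.147] [ 0.  -0.  -0.6  0.   0.   0. ]
[-0.63558941  0.52915767  0.03641009  1.59077771 -0.01990464  1.02256555
  0.61493977] 1.1
```

```bash
python3 -m inch '[[-0.2,-0.1,0.05,0.06,-0.12,0.15,0.75],[-0.753,-0.296,0.674,0.242,-0.458,0.586,0.75],[-0.753,-0.296,0.674,0.242,-0.458,0.586,0.75],[-0.753,-0.296,0.674,0.242,-0.458,0.586,0.75],[-0.753,-0.296,0.674,0.242,-0.458,0.586,0.75],[-0.753,-0.296,0.674,0.242,-0.458,0.586,0.75],[-0.753,-0.296,0.674,0.242,-0.458,0.586,0.75],[-0.753,-0.296,0.674,0.242,-0.458,0.586,0.75],[-0.753,-0.296,0.674,0.242,-0.458,0.586,0.75],[-0.753,-0.296,0.674,0.242,-0.458,0.586,0.75],[-0.753,-0.296,0.674,0.242,-0.458,0.586,0.75],[-0.753,-0.296,0.674,0.242,-0.458,0.586,0.75]]'
python3 - <<'E'
from h import *
f=grab('wrist'); save(f['img'],'w1.png')
bottle(.689,.110,103.5,1); print(bot.observe()['qpos'],bot.observe()['clock'])
E
```

```text
clock: 2.6
position: [0.6649, 0.2058, 0.1138]
tool_rot: [3.141, 0.783, 1.811]
force: [0.3, 0.1, -0.6]
grip_width: 0.0637
finger_force: 0.0
pre [0.667 0.202 0.113] [-0.015  0.005  0.018  0.002 -0.002  0.002]
grasp [0.687 0.119 0.028] [0.  0.  0.6 0.  0.  0. ]
lift [0.687 0.119 0.098] [-0.247  0.    -0.247  0.     0.     0.   ]
turn [0.689 0.109 0.132] [-0.158  0.    -0.082  0.     1.    -0.   ]
down [0.689 0.109 0.062] [-0.247  0.     0.247  0.     0.     0.   ]
back [0.709 0.026 0.147] [ 0.  -0.  -0.6  0.   0.   0. ]
[-1.00763971  1.07278912  0.6257979   1.39104135  0.20918135  1.08660075
 -0.4746798 ] 2.65
```

View pics/w1.png

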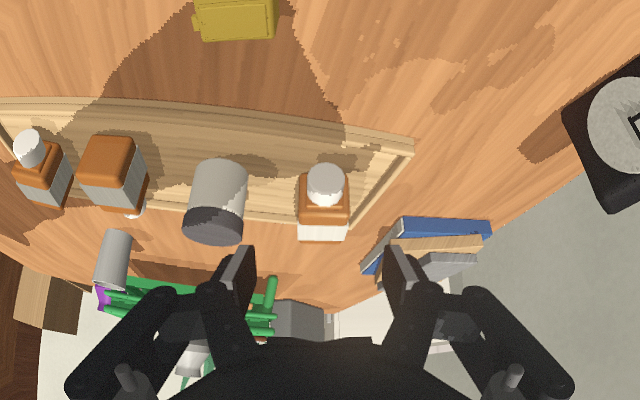

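The wrist view shows the bottle at (325,195), centred between the fingers, cap towards the camera and jar to its left. I'll descend and grip.

```bash
python3 -m inch '[[-0.015,0.005,0.2,0,0,0,0.75],[-0.015,0.005,0.4,0,0,0,0.75],[-0.015,0.005,0.55,0,0,0,0.75],[-0.015,0.005,0.618,0,0,0,0.75],[-0.015,0.005,0.618,0,0,0,0.75],[-0.015,0.005,0.618,0,0,0,0.75]]'
python3 -m inch '[[0,0,0,0,0,0,0.3],[0,0,0,0,0,0,0.3],[0,0,0,0,0,0,0.3],[0,0,0,0,0,0,0.3],[0,0,0,0,0,0,0.3]]' 60
```

```text
clock: 3.4
position: [0.6874, 0.1207, 0.0287]
tool_rot: [3.14, 0.783, 1.812]
force: [-0.7, 0.2, 0.7]
grip_width: 0.0641
finger_force: 0.0
clock: 4.03
position: [0.6874, 0.1204, 0.0288]
tool_rot: [3.14, 0.783, 1.811]
force: [-2.8, 4.7, 6.5]
grip_width: 0.0413
finger_force: 60.9
```

```bash
python3 -m inch '[[-0.12,0,-0.12,0,0,0,0.3],[-0.247,0,-0.247,0,0,0,0.3],[-0.247,0,-0.247,0,0,0,0.3]]'
python3 -m inch '[[-0.02,0,-0.01,0,0.11,0,0.3],[-0.03,0,-0.02,0,0.22,0,0.3],[-0.05,0,-0.03,0,0.33,0,0.3],[-0.07,0,-0.04,0,0.44,0,0.3],[-0.09,0,-0.05,0,0.55,0,0.3],[-0.1,0,-0.05,0,0.66,0,0.3],[-0.12,0,-0.06,0,0.77,0,0.3],[-0.14,0,-0.07,0,0.88,0,0.3],[-0.158,0,-0.082,0,1,0,0.3],[-0.158,0,-0.082,0,1,0,0.3],[-0.158,0,-0.082,0,1,0,0.3],[-0.158,0,-0.082,0,1,0,0.3]]'
python3 - <<'E'
from h import *
bottle(.689,.110,103.5,1); print(bot.observe()['qpos'],bot.observe()['clock'])
# tilt check: bottle axis = tool vector at 45deg between -x? 
p,r=cur(); m=r.as_matrix(); print(np.round(m,3))
E
```

```text
clock: 4.4
position: [0.6882, 0.1199, 0.1007]
tool_rot: [3.136, 0.782, 1.808]
force: [0.6, 0.0, -1.6]
grip_width: 0.0413
finger_force: 61.1
clock: 5.9
position: [0.6896, 0.1105, 0.1324]
tool_rot: [3.141, -0.786, 1.814]
force: [0.1, -0.1, -2.0]
grip_width: 0.0414
finger_force: 61.2
pre [0.667 0.202 0.113] [ 2.640e-01  0.000e+00  4.000e-01  1.000e-03 -1.001e+00  5.000e-03]
grasp [0.687 0.119 0.028] [0.  0.  0.6 0.  0.  0. ]
lift [0.687 0.119 0.098] [-0.247  0.    -0.247  0.     0.     0.   ]
turn [0.689 0.109 0.132] [-0.158  0.    -0.082  0.     1.    -0.   ]
down [0.689 0.109 0.062] [-0.247  0.     0.247  0.     0.     0.   ]
back [0.709 0.026 0.147] [ 0.  -0.  -0.6  0.   0.   0. ]
[ 0.19831452  0.95696964 -0.25489876  1.33014039 -0.59408627  1.18059089
  0.58750413] 5.9
[[-0.17   0.971 -0.17 ]
 [ 0.686  0.241  0.687]
 [ 0.708  0.001 -0.706]]
```

```bash
python3 -m inch '[[-0.12,0,0.12,0,0,0,0.3],[-0.21,0,0.21,0,0,0,0.3],[-0.24,0,0.24,0,0,0,0.3],[-0.25,0,0.25,0,0,0,0.3],[-0.252,0,0.252,0,0,0,0.3],[-0.252,0,0.252,0,0,0,0.3]]'
python3 -m inch '[[0,0,0,0,0,0,0.75],[0,0,0,0,0,0,0.75],[0,0,0,0,0,0,0.75],[0,0,0,0,0,0,0.75],[0,0,-0.2,0,0,0,0.75],[0,0,-0.4,0,0,0,0.75],[0,0,-0.6,0,0,0,0.75],[0,0,-0.7,0,0,0,0.75],[0,0,-0.7,0,0,0,0.75]]'
python3 - <<'E'
from h import *
bottle(.5056,.1085,90.7,-1); print(bot.observe()['qpos'],bot.observe()['clock'])
E
```

```text
clock: 6.65
position: [0.6897, 0.1097, 0.0623]
tool_rot: [3.141, -0.789, 1.813]
force: [-4.9, -0.8, 7.9]
grip_width: 0.0411
finger_force: 62.0
clock: 7.78
position: [0.7139, 0.0115, 0.16]
tool_rot: [3.14, -0.786, 1.811]
force: [-0.1, -0.1, -0.1]
grip_width: 0.0642
finger_force: 0.0
pre [0.507 0.014 0.113] [ 1.800e-02 -1.003e+00  3.470e-01 -1.020e-01 -1.000e-03  1.030e-01]
grasp [0.506 0.099 0.028] [ 0.  -0.   0.6  0.   0.   0. ]
lift [0.506 0.099 0.098] [ 0.247 -0.    -0.247  0.     0.     0.   ]
turn [0.506 0.11  0.132] [ 0.158  0.    -0.082 -0.    -1.    -0.   ]
down [0.506 0.11  0.062] [0.247 0.    0.247 0.    0.    0.   ]
back [0.505 0.195 0.147] [ 0.  -0.  -0.6  0.   0.   0. ]
[ 0.28961207  0.98715622 -0.21568165  1.17107844 -0.55232772  1.36198777
  0.60036313] 7.775
```

```bash
python3 -m inch '[[0.018,-0.3,0,0,0,0,0.75],[0.018,-0.6,0.1,-0.102,0,0.103,0.75],[0.018,-0.9,0.2,-0.102,0,0.103,0.75],[0.018,-1,0.347,-0.102,0,0.103,0.75],[0.018,-1,0.347,-0.102,0,0.103,0.75],[0.018,-1,0.347,-0.102,0,0.103,0.75],[0.018,-1,0.347,-0.102,0,0.103,0.75]]'
python3 - <<'E'
from h import *
f=grab('top'); W=cloud(f); I=f['img']; save(I[110:260,190:330].repeat(4,0).repeat(4,1),'t2.png')
bottle(.5056,.1085,90.7,-1)
E
```

```text
clock: 8.65
position: [0.5077, 0.0154, 0.1129]
tool_rot: [-3.141, -0.787, 1.584]
force: [0.2, 0.0, -0.8]
grip_width: 0.0643
finger_force: 0.0
pre [0.507 0.014 0.113] [-0.003 -0.004 -0.005 -0.001 -0.001  0.   ]
grasp [0.506 0.099 0.028] [ 0.  -0.   0.6  0.   0.   0. ]
lift [0.506 0.099 0.098] [ 0.247 -0.    -0.247  0.     0.     0.   ]
turn [0.506 0.11  0.132] [ 0.158  0.    -0.082 -0.    -1.    -0.   ]
down [0.506 0.11  0.062] [0.247 0.    0.247 0.    0.    0.   ]
back [0.505 0.195 0.147] [ 0.  -0.  -0.6  0.   0.   0. ]
```

View pics/t2.png

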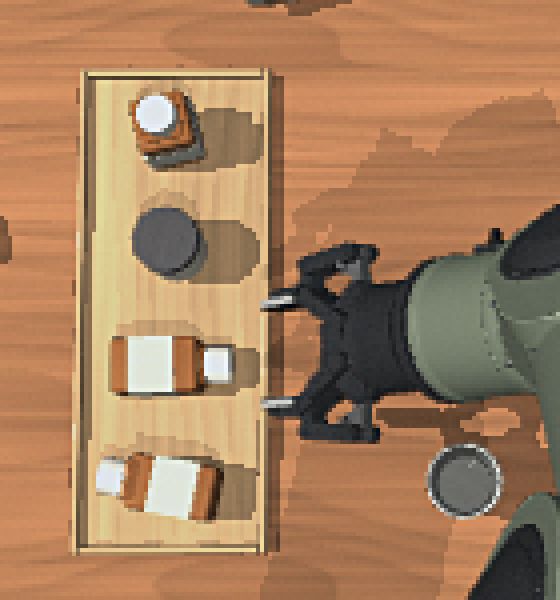

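b1 stands at (160,115). The gripper's centre row (353) seems above b2's (365), so I'll check that by projecting the TCP.

Run:
```python
from h import *
f=load('top'); F=200/np.tan(np.radians(float(f['vfov']))/2)
K=np.array([[F,0,f['cx']],[0,F,f['cy']],[0,0,1]],float)
p,r=cur()
for q in (p,p+[0,.01,-.01],np.array([.5056,.1085,.047])):
    u=cv2.projectPoints(np.array([q]),np.array(f['rvec']),np.array(f['tvec']),K,None)[0].ravel(); print(q,u,(u-[190,110])*4)
M=cv2.Rodrigues(np.array(f['rvec']))[0]; print('cam',-M.T@np.array(f['tvec']).ravel())
W=cloud(f)
for n,(x0,x1,y0,y1,lo,hi) in dict(b2=(212,255,190,212,.025,1),b1=(218,245,127,155,.085,1),fingers=(254,275,180,215,.07,.14)).items():
    q=W[y0:y1,x0:x1].reshape(-1,3); q=q[(q[:,2]>lo)&(q[:,2]<hi)]; print(n,cv2.minAreaRect((q[:,:2]*1e3).astype(np.float32)),len(q))
```

```text
[0.50753353 0.01535883 0.11293799] [259.7395343  197.63838906] [278.9581372  350.55355622]
[0.50753353 0.02535883 0.10293799] [256.66840788 198.0234681 ] [266.67363153 352.09387238]
[0.5056 0.1085 0.047 ] [231.32450943 200.75124915] [165.29803772 363.00499658]
cam [ 0.37639717 -0.12408516  1.33341364]
b2 ((505.5761413574219, 107.64997863769531), (42.00361633300781, 91.46492004394531), 1.0187335014343262) 399
b1 ((685.8012084960938, 110.77555084228516), (26.478044509887695, 26.845611572265625), 0.9289271831512451) 80
fingers ((507.890380859375, 3.4394588470458984), (93.80233001708984, 52.642032623291016), 2.696444272994995) 99
```

Projection explains the offset, so alignment is fine (fingers at x=0.508, bottle at 0.506). b1's cap is at height and upright. Gripping b2.

```bash
python3 -m inch '[[-0.003,-0.006,0.2,0,0,0,0.75],[-0.003,-0.006,0.4,0,0,0,0.75],[-0.003,-0.006,0.55,0,0,0,0.75],[-0.003,-0.006,0.595,0,0,0,0.75],[-0.003,-0.006,0.595,0,0,0,0.75],[-0.003,-0.006,0.595,0,0,0,0.3],[-0.003,-0.006,0.595,0,0,0,0.3],[-0.003,-0.006,0.595,0,0,0,0.3],[-0.003,-0.006,0.595,0,0,0,0.3],[-0.003,-0.006,0.595,0,0,0,0.3]]' 60
python3 -m inch '[[0.12,0,-0.12,0,0,0,0.3],[0.247,0,-0.247,0,0,0,0.3],[0.247,0,-0.247,0,0,0,0.3]]'
python3 -m inch '[[0.02,0,-0.01,0,-0.11,0,0.3],[0.03,0,-0.02,0,-0.22,0,0.3],[0.05,0,-0.03,0,-0.33,0,0.3],[0.07,0,-0.04,0,-0.44,0,0.3],[0.09,0,-0.05,0,-0.55,0,0.3],[0.1,0,-0.05,0,-0.66,0,0.3],[0.12,0,-0.06,0,-0.77,0,0.3],[0.14,0,-0.07,0,-0.88,0,0.3],[0.158,0,-0.082,0,-1,0,0.3],[0.158,0,-0.082,0,-1,0,0.3],[0.158,0,-0.082,0,-1,0,0.3],[0.158,0,-0.082,0,-1,0,0.3]]'
python3 -c "
from h import *
bottle(.5056,.1085,90.7,-1); print(bot.observe()['qpos'])"
```

```text
clock: 9.95
position: [0.5051, 0.098, 0.0293]
tool_rot: [-3.142, -0.787, 1.583]
force: [-0.9, -3.9, 6.5]
grip_width: 0.0414
finger_force: 61.1
clock: 10.32
position: [0.5056, 0.0982, 0.1006]
tool_rot: [3.138, -0.786, 1.586]
force: [0.2, -0.5, -1.9]
grip_width: 0.0415
finger_force: 61.1
clock: 11.82
position: [0.5043, 0.1089, 0.132]
tool_rot: [-3.138, 0.782, 1.586]
force: [-0.3, -0.9, -0.4]
grip_width: 0.0414
finger_force: 61.1
pre [0.507 0.014 0.113] [-0.269  0.007  0.4   -0.002  0.998  0.   ]
grasp [0.506 0.099 0.028] [ 0.  -0.   0.6  0.   0.   0. ]
lift [0.506 0.099 0.098] [ 0.247 -0.    -0.247  0.     0.     0.   ]
turn [0.506 0.11  0.132] [ 0.158  0.    -0.082 -0.    -1.    -0.   ]
down [0.506 0.11  0.062] [0.247 0.    0.247 0.    0.    0.   ]
back [0.505 0.195 0.147] [ 0.  -0.  -0.6  0.   0.   0. ]
[-1.12355048  0.91056845  0.69346612  1.82286847  0.15597731  0.98359618
 -0.63190392]
```

```bash
python3 -m inch '[[0.12,0,0.12,0,0,0,0.3],[0.21,0,0.21,0,0,0,0.3],[0.24,0,0.24,0,0,0,0.3],[0.25,0,0.25,0,0,0,0.3],[0.252,0,0.252,0,0,0,0.3],[0.252,0,0.252,0,0,0,0.3],[0.252,0,0.252,0,0,0,0.75],[0.252,0,0.252,0,0,0,0.75],[0.252,0,0.252,0,0,0,0.75],[0.252,0,0.252,0,0,0,0.75]]'
python3 -m inch '[[0,0,-0.2,0,0,0,0.75],[0,0,-0.4,0,0,0,0.75],[0,0,-0.6,0,0,0,0.75],[0,0,-0.7,0,0,0,0.75],[0,0,-0.7,0,0,0,0.75]]'
python3 - <<'E'
from h import *
W=cloud(grab('top'))
for n,(x0,x1,y0,y1,lo,hi) in dict(b2=(212,245,185,215,.085,1),b3=(212,245,220,244,.025,1)).items():
    q=W[y0:y1,x0:x1].reshape(-1,3); q=q[(q[:,2]>lo)&(q[:,2]<hi)]; print(n,cv2.minAreaRect((q[:,:2]*1e3).astype(np.float32)),len(q))
bottle(.4156,.1150,80.1,1)
E
```

```text
clock: 13.08
position: [0.5043, 0.1097, 0.061]
tool_rot: [-3.139, 0.784, 1.585]
force: [0.1, -0.1, -0.0]
grip_width: 0.0638
finger_force: 0.0
clock: 13.7
position: [0.5034, 0.2094, 0.1606]
tool_rot: [-3.141, 0.782, 1.586]
force: [0.5, 0.5, -0.9]
grip_width: 0.0643
finger_force: 0.0
b2 ((502.6539306640625, 107.98590850830078), (26.04753875732422, 27.11707305908203), 37.54397201538086) 81
b3 ((415.57257080078125, 116.7239761352539), (90.29179382324219, 42.145835876464844), 80.2410659790039) 389
pre [0.432 0.208 0.113] [ 0.167 -0.356  0.164  0.083 -0.001  0.084]
grasp [0.417 0.124 0.028] [-0.   0.   0.6  0.   0.   0. ]
lift [0.417 0.124 0.098] [-0.247  0.    -0.247  0.     0.     0.   ]
turn [0.415 0.114 0.132] [-0.158  0.    -0.082  0.     1.    -0.   ]
down [0.415 0.114 0.062] [-0.247 -0.     0.247  0.     0.     0.   ]
back [0.401 0.03  0.147] [ 0.   0.  -0.6  0.   0.   0. ]
```

b2 stands (cap found at height at (0.503,0.108)). Now b3.

```bash
python3 -m inch '[[0.167,-0.356,0.164,0.083,0,0.084,0.75],[0.167,-0.356,0.164,0.083,0,0.084,0.75],[0.167,-0.356,0.164,0.083,0,0.084,0.75],[0.167,-0.356,0.164,0.083,0,0.084,0.75],[0.167,-0.356,0.164,0.083,0,0.084,0.75]]'
python3 -c "
from h import *
bottle(.4156,.1155,80.1,1); print(bot.observe()['qpos'])"
```

```text
clock: 14.38
position: [0.4326, 0.2078, 0.1138]
tool_rot: [-3.142, 0.783, 1.398]
force: [0.2, 0.5, 0.1]
grip_width: 0.0644
finger_force: 0.0
pre [0.432 0.208 0.113] [ 0.004 -0.004  0.    -0.    -0.001 -0.   ]
grasp [0.417 0.125 0.028] [-0.   0.   0.6  0.   0.   0. ]
lift [0.417 0.125 0.098] [-0.247  0.    -0.247  0.     0.     0.   ]
turn [0.415 0.114 0.132] [-0.158  0.    -0.082  0.     1.    -0.   ]
down [0.415 0.114 0.062] [-0.247 -0.     0.247  0.     0.     0.   ]
back [0.401 0.031 0.147] [ 0.   0.  -0.6  0.   0.   0. ]
[-1.23180798  0.95921456  0.64927613  1.72943951 -0.01756819  1.19622359
 -0.80943831]
```

```bash
python3 -m inch '[[0.004,-0.004,0.2,0,0,0,0.75],[0.004,-0.004,0.4,0,0,0,0.75],[0.004,-0.004,0.55,0,0,0,0.75],[0.004,-0.004,0.6,0,0,0,0.75],[0.004,-0.004,0.6,0,0,0,0.75],[0.004,-0.004,0.6,0,0,0,0.3],[0.004,-0.004,0.6,0,0,0,0.3],[0.004,-0.004,0.6,0,0,0,0.3],[0.004,-0.004,0.6,0,0,0,0.3],[0.004,-0.004,0.6,0,0,0,0.3]]' 60
python3 -m inch '[[-0.12,0,-0.12,0,0,0,0.3],[-0.247,0,-0.247,0,0,0,0.3],[-0.247,0,-0.247,0,0,0,0.3]]'
python3 -m inch '[[-0.02,0,-0.01,0,0.11,0,0.3],[-0.03,0,-0.02,0,0.22,0,0.3],[-0.05,0,-0.03,0,0.33,0,0.3],[-0.07,0,-0.04,0,0.44,0,0.3],[-0.09,0,-0.05,0,0.55,0,0.3],[-0.1,0,-0.05,0,0.66,0,0.3],[-0.12,0,-0.06,0,0.77,0,0.3],[-0.14,0,-0.07,0,0.88,0,0.3],[-0.158,0,-0.082,0,1,0,0.3],[-0.158,0,-0.082,0,1,0,0.3],[-0.158,0,-0.082,0,1,0,0.3],[-0.158,0,-0.082,0,1,0,0.3]]'
python3 -c "
from h import *
bottle(.4156,.1155,80.1,1); print(bot.observe()['qpos'])"
```

```text
clock: 15.62
position: [0.4172, 0.1264, 0.0286]
tool_rot: [3.141, 0.782, 1.399]
force: [0.2, 3.2, 5.7]
grip_width: 0.0412
finger_force: 60.8
clock: 16.0
position: [0.4175, 0.1263, 0.0997]
tool_rot: [3.14, 0.78, 1.397]
force: [0.2, 0.3, -2.5]
grip_width: 0.041
finger_force: 61.0
clock: 17.5
position: [0.4136, 0.1152, 0.1295]
tool_rot: [-3.128, -0.748, 1.395]
force: [0.2, 0.2, -3.9]
grip_width: 0.0412
finger_force: 61.0
pre [0.432 0.208 0.113] [ 0.293  0.013  0.382 -0.007 -0.976  0.005]
grasp [0.417 0.125 0.028] [-0.   0.   0.6  0.   0.   0. ]
lift [0.417 0.125 0.098] [-0.247  0.    -0.247  0.     0.     0.   ]
turn [0.415 0.114 0.132] [-0.158  0.    -0.082  0.     1.    -0.   ]
down [0.415 0.114 0.062] [-0.247 -0.     0.247  0.     0.     0.   ]
back [0.401 0.031 0.147] [ 0.   0.  -0.6  0.   0.   0. ]
[ 0.53529886  0.61888566 -0.56325313  2.30403725 -1.1193017   0.48151486
  0.95557273]
```

```bash
python3 -m inch '[[0,0,0,0,0,0,0.3],[0,0,0,0,0,0,0.3],[0,0,0,0,0,0,0.3],[0,0,0,0,0,0,0.3]]'
python3 -c "
from h import *
p,r=cur();print(bot.observe()['qpos']); print(row([.415,.114,.062],frame(np.array([np.cos(1.398)*.7071,np.sin(1.398)*.7071,-.7071]),np.array([np.sin(1.398),-np.cos(1.398),0]))))"
```

```text
clock: 18.0
position: [0.4127, 0.1162, 0.1292]
tool_rot: [-3.126, -0.743, 1.397]
force: [0.3, -0.4, -1.7]
grip_width: 0.0412
finger_force: 61.0
[ 0.52658266  0.61562482 -0.55853233  2.30423067 -1.11491268  0.48118533
  0.94837626]
[-0.234  0.017  0.241 -0.01   0.027 -0.001]
```

```bash
python3 -m inch '[[-0.1,0.017,0.12,0,0.027,0,0.3],[-0.19,0.017,0.2,0,0.027,0,0.3],[-0.22,0.017,0.23,0,0.027,0,0.3],[-0.225,0.017,0.235,0,0.027,0,0.3],[-0.225,0.017,0.235,0,0.027,0,0.3],[-0.225,0.017,0.235,0,0.027,0,0.3]]'
python3 -c "
from h import *
print(bot.observe()['qpos']); print(row([.415,.114,.062],frame(np.array([np.cos(1.398)*.7071,np.sin(1.398)*.7071,-.7071]),np.array([np.sin(1.398),-np.cos(1.398),0]))))"
```

```text
clock: 18.75
position: [0.4154, 0.1135, 0.0644]
tool_rot: [-3.126, -0.786, 1.394]
force: [0.9, 0.1, -1.5]
grip_width: 0.0412
finger_force: 61.0
[ 0.63142281  0.84203219 -0.65641217  2.29268574 -1.20196756  0.3365221
  1.16941179]
[-0.007 -0.003  0.01  -0.008 -0.    -0.002]
```

```bash
python3 -m inch '[[-0.008,-0.002,0.01,0,0,0,0.3],[-0.008,-0.002,0.01,0,0,0,0.3],[-0.008,-0.002,0.01,0,0,0,0.3],[-0.008,-0.002,0.01,0,0,0,0.75],[-0.008,-0.002,0.01,0,0,0,0.75],[-0.008,-0.002,0.01,0,0,0,0.75],[-0.008,-0.002,0.01,0,0,0,0.75]]'
python3 -m inch '[[0,0,-0.15,0,0,0,0.75],[0,0,-0.3,0,0,0,0.75],[0,0,-0.5,0,0,0,0.75],[0,0,-0.7,0,0,0,0.75],[0,0,-0.7,0,0,0,0.75]]'
python3 - <<'E'
from h import *
f=grab('top');W=cloud(f);save(f['img'],'t3.png')
for n,(x0,x1,y0,y1,lo,hi) in dict(b1=(212,250,120,155,.085,.11),b2=(212,245,185,215,.085,.11),b3=(212,245,220,248,.085,.11),lid=(145,182,200,236,.012,1),lidtop=(145,182,200,236,.0235,1),pill=(132,196,156,190,.015,1)).items():
    q=W[y0:y1,x0:x1].reshape(-1,3); q=q[(q[:,2]>lo)&(q[:,2]<hi)]; print(n,cv2.minAreaRect((q[:,:2]*1e3).astype(np.float32)),len(q),q.mean(0))
print(bot.observe()['qpos'],cur()[0])
E
```

```text
clock: 19.62
position: [0.4148, 0.1138, 0.0613]
tool_rot: [-3.124, -0.786, 1.392]
force: [1.0, 0.3, -0.4]
grip_width: 0.0639
finger_force: 0.0
clock: 20.25
position: [0.4003, 0.0141, 0.1613]
tool_rot: [-3.128, -0.784, 1.393]
force: [0.4, -0.1, -0.8]
grip_width: 0.0644
finger_force: 0.0
b1 ((685.885009765625, 111.16444396972656), (27.474855422973633, 26.43071746826172), 86.58299255371094) 81 [0.68579869 0.11053875 0.09496624]
b2 ((503.11309814453125, 108.35144805908203), (26.583782196044922, 26.604434967041016), 71.12284088134766) 80 [0.5029271  0.10787498 0.09588812]
b3 ((414.5285339355469, 115.171630859375), (26.327306747436523, 26.509361267089844), 3.2404592037200928) 79 [0.41346275 0.11532475 0.09559418]
lid ((452.4292907714844, 321.66644287109375), (63.32381057739258, 64.47866821289062), 47.14601516723633) 368 [0.45216887 0.32063095 0.02258037]
lidtop ((451.3425598144531, 322.0309753417969), (54.26175308227539, 51.05630111694336), 25.006319046020508) 152 [0.45292403 0.32190546 0.02617126]
pill ((595.8421020507812, 326.0183410644531), (39.86992263793945, 141.2977752685547), 11.357220649719238) 551 [0.59627734 0.32416393 0.02448659]
[ 0.68433387  0.55622842 -0.40830752  2.24144641 -0.89508032  0.75084313
  0.92799634] [0.40002471 0.0153067  0.16054605]
```

View pics/t3.png

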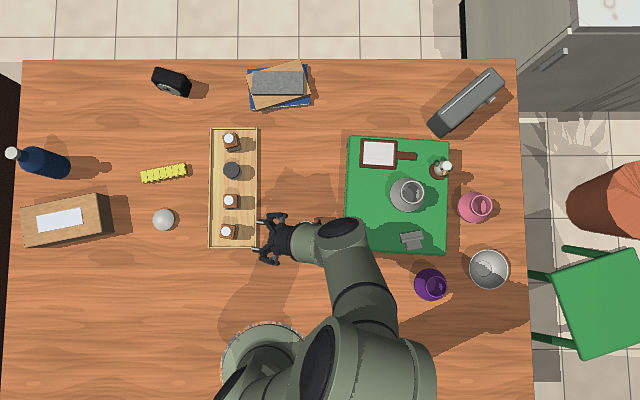

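All three bottles stand (caps at (230,138), (230,200) and (228,231)), and the rest is undisturbed. Next the lid at (0.452,0.322). I'll compute the rows.

```bash
cat >> h.py <<'E'
D=frame(np.array([0,0,-1.]),np.array([1.,0,0]))
E
python3 - <<'E'
from h import *
k=cur()
for p in ([.40,.02,.28],[.426,.17,.28],[.452,.322,.13]): print(row(p,D,k)); k=(np.array(p),D)
E
```

```text
[ 0.439 -0.01  -0.406  0.035 -0.499 -0.103]
[0.75 0.13 0.   0.   0.   0.  ]
[0.76 0.13 0.75 0.   0.   0.  ]
```

```bash
python3 -m inch '[[0.2,0,-0.2,0,0,0,0.75],[0.439,-0.01,-0.406,0.01,-0.15,-0.03,0.75],[0.439,-0.01,-0.406,0.035,-0.499,-0.103,1],[0.439,-0.01,-0.406,0.035,-0.499,-0.103,1],[0.439,-0.01,-0.406,0.035,-0.499,-0.103,1],[0.439,-0.01,-0.406,0.035,-0.499,-0.103,1],[0.439,-0.01,-0.406,0.035,-0.499,-0.103,1],[0.439,-0.01,-0.406,0.035,-0.499,-0.103,1],[0.439,-0.01,-0.406,0.035,-0.499,-0.103,1]]'
python3 -m inch '[[0.3,0.05,0,0,0,0,1],[0.6,0.1,0,0,0,0,1],[0.9,0.15,0,0,0,0,1],[1,0.2,0.1,0,0,0,1],[1,0.2,0.2,0,0,0,1]]'
python3 - <<'E'
from h import *
f=grab('top');W=cloud(f)
print(row([.452,.322,.12],D),row([.452,.322,.018],D),cur()[0],bot.observe()['qpos'])
E
```

```text
clock: 21.42
position: [0.3997, 0.0199, 0.2793]
tool_rot: [-3.139, -0.003, 1.57]
force: [0.3, 0.2, -0.5]
grip_width: 0.0856
finger_force: 0.0
clock: 22.05
position: [0.4401, 0.2217, 0.239]
tool_rot: [-3.139, -0.003, 1.572]
force: [-0.3, -0.8, 0.8]
grip_width: 0.0855
finger_force: 0.0
[ 0.509  0.068  0.584 -0.003 -0.001  0.   ] [ 5.080e-01  7.000e-02  1.094e+00 -3.000e-03 -1.000e-03  0.000e+00] [0.43904167 0.2201187  0.23674768] [-0.21054026  0.3564113  -0.46960092  1.93638462  0.19800784  0.89753008
 -0.77915943]
```

```bash
python3 -m inch '[[0.3,0.04,0.2,0,0,0,1],[0.509,0.068,0.4,0,0,0,1],[0.509,0.068,0.584,0,0,0,1],[0.509,0.068,0.7,0,0,0,1],[0.509,0.068,0.7,0,0,0,1],[0.509,0.068,0.7,0,0,0,1]]'
python3 - <<'E'
from h import *
f=grab('wrist');save(f['img'],'w4.png')
print(row([.452,.322,.018],D),cur()[0],f['vfov'],f['cx'],f['cy'])
# dome centre from the wrist fisheye depth
z=f['z_map'];v,u=np.mgrid[:400,:640];F=200/np.tan(np.radians(float(f['vfov']))/2)
dx,dy=u-f['cx'],v-f['cy'];r=np.hypot(dx,dy)+1e-9;t=np.tan(np.minimum(r/F,1.5))
P=np.stack([dx/r*t*z,dy/r*t*z,z],-1);M=cv2.Rodrigues(np.array(f['rvec']))[0]
W=(P-np.array(f['tvec']).ravel())@M; W[z==0]=np.nan
m=(W[...,2]>.012)&(W[...,2]<.04)&(abs(W[...,0]-.452)<.05)&(abs(W[...,1]-.322)<.05)
q=W[m];print(len(q),cv2.minAreaRect((q[:,:2]*1e3).astype(np.float32)),np.percentile(q[:,2],[2,50,98]))
d=q[q[:,2]>.019];s=np.linalg.lstsq(np.c_[2*d,np.ones(len(d))],(d**2).sum(1),rcond=None)[0];print('sphere',s[:3],np.sqrt(s[3]+s[:3]@s[:3]))
E
```

```text
clock: 22.85
position: [0.4539, 0.3224, 0.1014]
tool_rot: [-3.141, -0.003, 1.57]
force: [0.4, 0.2, -0.4]
grip_width: 0.0856
finger_force: 0.0
[-0.004 -0.01   0.418  0.    -0.002 -0.   ] [0.45392577 0.32251793 0.10153894] 65.70646984690485 318.8816460992536 199.31562853281582
6294 ((453.43170166015625, 323.48870849609375), (65.89226531982422, 65.92327880859375), 87.80180358886719) [0.01742168 0.02285372 0.02728666]
sphere [ 0.45357766  0.32321105 -0.034424  ] 0.061718334280881144
```

View pics/w4.png

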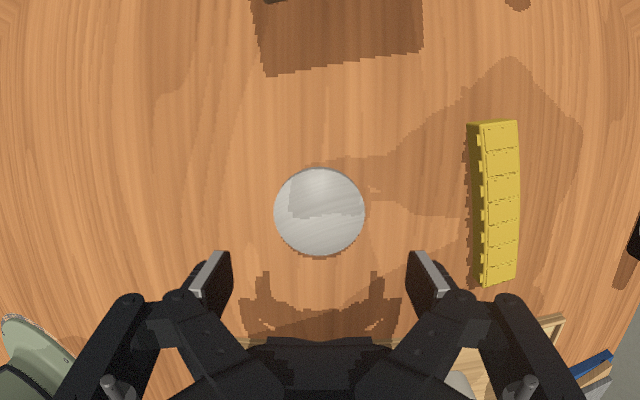

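The wrist view shows the lid at (320,211) between the fingers and the pill box at (497,205). The lid measures 65.9 mm across at (0.4535,0.3233). Descending.

```bash
python3 -m inch '[[0.004,-0.002,0.2,0,0,0,1],[0.004,-0.002,0.35,0,0,0,1],[0.004,-0.002,0.41,0,0,0,1],[0.004,-0.002,0.418,0,0,0,1],[0.004,-0.002,0.418,0,0,0,1]]'
python3 -m inch '[[0,0,0,0,0,0,0.6],[0,0,0,0,0,0,0.6],[0,0,0,0,0,0,0.6],[0,0,0,0,0,0,0.6],[0,0,0,0,0,0,0.6]]' 60
```

```text
clock: 23.52
position: [0.4532, 0.3239, 0.0178]
tool_rot: [-3.142, -0.003, 1.571]
force: [-0.5, -0.1, 0.4]
grip_width: 0.0853
finger_force: 0.0
clock: 24.15
position: [0.4531, 0.3238, 0.0178]
tool_rot: [3.142, -0.002, 1.571]
force: [-2.3, -1.9, 16.2]
grip_width: 0.0636
finger_force: 61.7
```

```bash
cat >> h.py <<'E'
def wcloud(f):
    z=f['z_map'];v,u=np.mgrid[:400,:640];F=200/np.tan(np.radians(float(f['vfov']))/2)
    dx,dy=u-f['cx'],v-f['cy'];r=np.hypot(dx,dy)+1e-9;t=np.tan(np.minimum(r/F,1.5))
    P=np.stack([dx/r*t*z,dy/r*t*z,z],-1);M=cv2.Rodrigues(np.array(f['rvec']))[0]
    W=(P-np.array(f['tvec']).ravel())@M; W[z==0]=np.nan; return W
E
python3 -m inch '[[0,0,-0.1,0,0,0,0.6],[0,0,-0.3,0,0,0,0.6],[0,0,-0.5,0,0,0,0.6],[0,0,-0.5,0,0,0,0.6]]'
python3 - <<'E'
from h import *
f=grab('wrist');save(f['img'][120:360,160:480].repeat(2,0).repeat(2,1),'w5.png')
W=wcloud(f);p,r=cur();L=r.inv().apply((W-p).reshape(-1,3)).reshape(W.shape)
i=f['img'].astype(int);sat=i.max(-1)-i.min(-1)
m=(sat<25)&(i.min(-1)>90)&(abs(L[...,2])<.04)&(np.hypot(L[...,0],L[...,1])<.045)
q=L[m];print(len(q),q.mean(0),np.percentile(q,[2,50,98],axis=0))
d=q;s=np.linalg.lstsq(np.c_[2*d,np.ones(len(d))],(d**2).sum(1),rcond=None)[0];print('sphere tool frame',s[:3],np.sqrt(s[3]+s[:3]@s[:3]))
E
```

```text
clock: 24.65
position: [0.4541, 0.3242, 0.1204]
tool_rot: [3.138, -0.005, 1.571]
force: [0.6, 0.5, -1.2]
grip_width: 0.0632
finger_force: 66.7
14373 [ 0.00680803  0.00023011 -0.00681185] [[-0.02634416 -0.0346637  -0.02285899]
 [ 0.00945456  0.00038868 -0.00668911]
 [ 0.03160449  0.03528219  0.00294297]]
sphere tool frame [ 0.00361633  0.00023063 -0.0025558 ] 0.02445900769742543
```

View pics/w5.png

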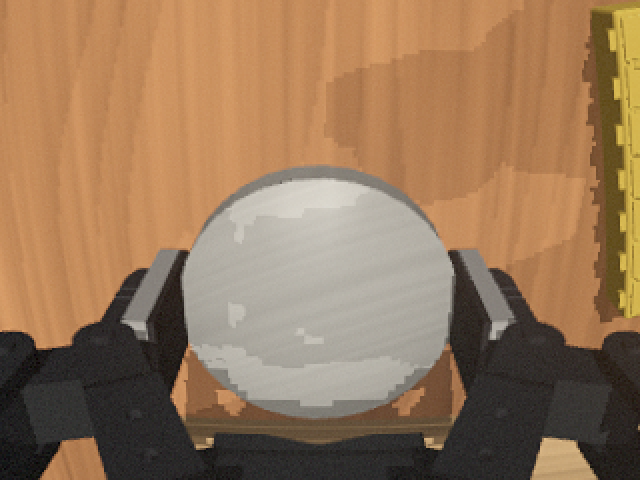

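The lid is held centrally between the pads, about level. I'll check its tilt from the depth.

Run:
```python
from h import *
f=load('wrist')
W=wcloud(f);p,r=cur();L=r.inv().apply((W-p).reshape(-1,3)).reshape(W.shape)
v,u=np.mgrid[:400,:640]
m=(((u-320)/60)**2+((v-267)/50)**2<1)
q=L[m];q=q[~np.isnan(q[:,0])]
# sphere with fixed R=65mm
from scipy.optimize import least_squares
s=least_squares(lambda c:np.linalg.norm(q-c,axis=1)-.065,[0,0,.065],loss='soft_l1',f_scale=.001)
print(s.x,np.sqrt(np.mean(s.fun**2)))
m=(((u-320)/70)**2+((v-265)/64)**2<1)
q=L[m];q=q[q[:,2]<.02];print(cv2.minAreaRect((q[:,:2]*1e3).astype(np.float32)),np.percentile(q[:,2],[1,99]))
```

```text
[-0.00026828  0.0003008   0.05421032] 0.0005535678571413457
((0.15793609619140625, 0.5086746215820312), (64.37178802490234, 66.66925811767578), 88.93644714355469) [-0.0112579   0.00625289]
```

Held level, with the dome top 10.8 mm above the TCP. Carrying it over to the lota.

```bash
python3 -m inch '[[0,0,-0.25,0,0,0,0.6],[0,0,-0.5,0,0,0,0.6],[0,0,-0.8,0,0,0,0.6],[-0.2,0,-1,0,0,0,0.6],[-0.5,0,-1,0,0,0,0.6],[-0.8,0.05,-1,0,0,0,0.6],[-1,0.1,-1,0,0,0,0.6]]'
python3 -m inch '[[-0.3,0.02,0,0,0,0,0.6],[-0.6,0.05,0,0,0,0,0.6],[-0.9,0.08,0,0,0,0,0.6],[-1,0.1,0,0,0,0,0.6]]'
python3 -m inch '[[-0.3,0.02,0,0,0,0,0.6],[-0.6,0.05,0,0,0,0,0.6],[-0.9,0.08,0,0,0,0,0.6],[-1,0.1,0,0,0,0,0.6],[-1,0.1,0,0,0,0,0.6],[-1,0.1,0,0,0,0,0.6]]'
python3 - <<'E'
from h import *
print(row([.509,-.394,.29],D),cur()[0])
f=grab('wrist');save(f['img'],'w6.png')
W=wcloud(f);m=(W[...,2]>.215)&(W[...,2]<.235)&(abs(W[...,0]-.509)<.05)&(abs(W[...,1]+.394)<.05)
q=W[m];print(len(q));print(cv2.minAreaRect((q[:,:2]*1e3).astype(np.float32)) if len(q)>5 else '')
E
```

```text
clock: 25.58
position: [0.4728, 0.1201, 0.3159]
tool_rot: [-3.14, -0.001, 1.569]
force: [0.9, 0.6, -1.2]
grip_width: 0.0636
finger_force: 66.8
clock: 26.08
position: [0.4925, -0.0807, 0.3152]
tool_rot: [-3.139, -0.001, 1.567]
force: [0.2, 0.8, -1.0]
grip_width: 0.0635
finger_force: 66.8
clock: 26.82
position: [0.5133, -0.2755, 0.3152]
tool_rot: [-3.14, -0.003, 1.573]
force: [-0.3, 1.1, -1.2]
grip_width: 0.0634
finger_force: 66.8
[-0.593 -0.023  0.125 -0.001 -0.002  0.001] [ 0.51334487 -0.27551335  0.31523498]
191
((510.578369140625, -392.63275146484375), (25.205350875854492, 60.100440979003906), 88.58511352539062)
```

View pics/w6.png

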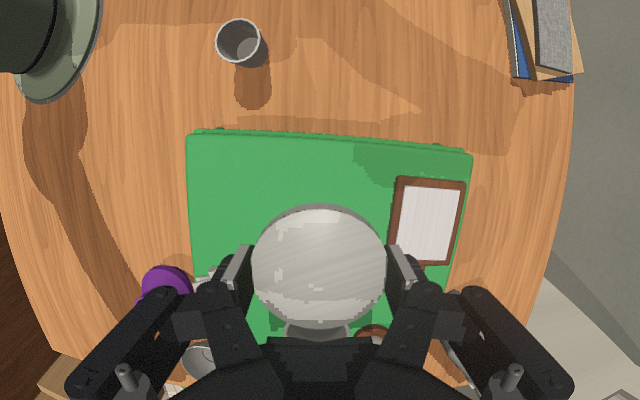

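The wrist view shows the lid at (318,265) held level, with the lota's mouth showing below it at (318,330). I'll place it at (0.510,-0.393).

```bash
python3 -m inch '[[-0.25,-0.01,0,0,0,0,0.6],[-0.45,-0.018,0.05,0,0,0,0.6],[-0.588,-0.018,0.12,0,0,0,0.6],[-0.588,-0.018,0.17,0,0,0,0.6],[-0.588,-0.018,0.17,0,0,0,0.6],[-0.588,-0.018,0.17,0,0,0,0.6]]'
python3 -c "
from h import *
print(row([.51,-.393,.2345],D),cur()[0])"
```

```text
clock: 27.62
position: [0.5103, -0.3933, 0.282]
tool_rot: [-3.141, -0.002, 1.573]
force: [-0.6, -0.5, -1.2]
grip_width: 0.0636
finger_force: 66.8
[ 0.001 -0.001  0.238 -0.    -0.001  0.001] [ 0.51026742 -0.3933042   0.28201075]
```

```bash
python3 -m inch '[[0.001,-0.001,0.1,0,0,0,0.6],[0.001,-0.001,0.17,0,0,0,0.6],[0.001,-0.001,0.21,0,0,0,0.6],[0.001,-0.001,0.228,0,0,0,0.6],[0.001,-0.001,0.234,0,0,0,0.6],[0.001,-0.001,0.234,0,0,0,0.6]]'
python3 -m inch '[[0,0,0.005,0,0,0,0.6],[0,0,0.01,0,0,0,0.6],[0,0,0.01,0,0,0,0.6]]'
```

```text
clock: 28.38
position: [0.5097, -0.3943, 0.2352]
tool_rot: [-3.141, -0.001, 1.571]
force: [-2.3, 1.8, 4.0]
grip_width: 0.0634
finger_force: 70.1
clock: 28.75
position: [0.51, -0.3946, 0.2348]
tool_rot: [3.14, -0.0, 1.571]
force: [-5.4, 5.2, 24.8]
grip_width: 0.0636
finger_force: 73.0
```

```bash
python3 -m inch '[[0,0,-0.008,0,0,0,0.6],[0,0,-0.008,0,0,0,0.7],[0,0,-0.008,0,0,0,1],[0,0,-0.008,0,0,0,1],[0,0,-0.008,0,0,0,1],[0,0,-0.1,0,0,0,1],[0,0,-0.2,0,0,0,1],[0.2,0,-0.3,0,0,0,1],[0.4,0,-0.3,0,0,0,1],[0.4,0,-0.3,0,0,0,1]]'
python3 - <<'E'
from h import *
from scipy.optimize import least_squares
f=grab('wrist');save(f['img'][120:400,160:480].repeat(2,0).repeat(2,1),'w7.png');print(cur()[0])
W=wcloud(f);d=np.hypot(W[...,0]-.51,W[...,1]+.394)
q=W[(d<.036)&(W[...,2]>.22)];print(len(q),cv2.minAreaRect((q[:,:2]*1e3).astype(np.float32)),q[:,2].max())
q=W[(d<.028)&(W[...,2]>.236)]
s=least_squares(lambda c:np.linalg.norm(q-c,axis=1)-.065,[.51,-.394,.18],loss='soft_l1',f_scale=.001);print('dome centre',s.x,'top',s.x[2]+.065)
E
```

```text
clock: 30.0
position: [0.5103, -0.3116, 0.2946]
tool_rot: [3.141, -0.002, 1.575]
force: [0.4, -1.0, 0.5]
grip_width: 0.0856
finger_force: 0.0
[ 0.50990319 -0.31351065  0.29420386]
3882 ((509.14715576171875, -382.7204284667969), (65.21842956542969, 43.37492752075195), 0.3749004006385803) 0.24525404322453
dome centre [ 0.50933507 -0.39492905  0.17888158] top 0.24388157630654442
```

View pics/w7.png

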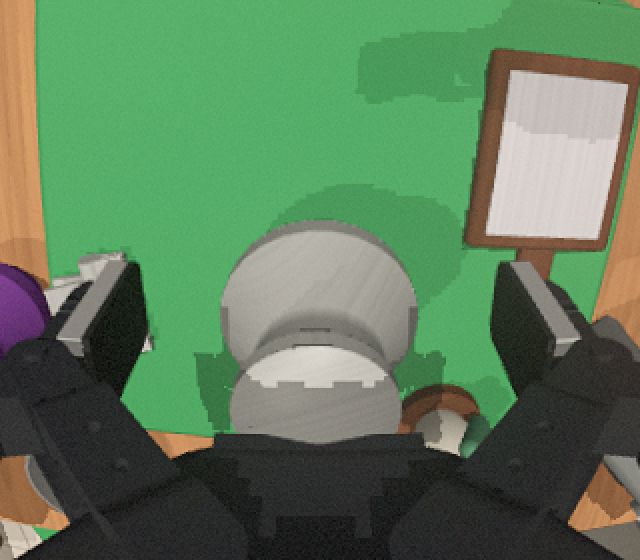

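The lid is seated: dome top at z=0.2439 (expected 0.244), centred at (0.509,-0.395), level. Going to the pill box.

```bash
python3 -m inch '[[0.3,0.05,-0.1,0,0,0,1],[0.6,0.1,-0.15,0,0,0,1],[0.9,0.12,-0.15,0,0,0,1],[1,0.12,-0.15,0,0,0,1]]'
python3 -m inch '[[0.3,0.05,0,0,0,0,1],[0.6,0.1,0,0,0,0,1],[0.9,0.12,0,0,0,0,1],[1,0.12,0,0,0,0,0.8]]'
python3 -m inch '[[0.3,0.05,0,0,0,0,0.8],[0.6,0.1,0.2,0,0,0,0.8],[0.9,0.15,0.4,0,0,0,0.8],[1,0.15,0.7,0,0,0,0.8],[1,0.15,0.7,0,0,0,0.8],[1,0.15,0.7,0,0,0,0.8]]'
cat > pill.py <<'E'
from h import *
f=grab('wrist');W=wcloud(f);i=f['img'].astype(int)
m=(i[...,0]>120)&(i[...,0]-i[...,2]>80)&(abs(i[...,0]-i[...,1])<60)&(W[...,2]>.016)&(W[...,2]<.04)&(abs(W[...,0]-.597)<.1)&(abs(W[...,1]-.325)<.12)
q=W[m];print(cur()[0],len(q),cv2.minAreaRect((q[:,:2]*1e3).astype(np.float32)),np.percentile(q[:,2],[5,50,95]))
q=q[q[:,2]>.021];print('top',cv2.minAreaRect((q[:,:2]*1e3).astype(np.float32)))
E
python3 pill.py
python3 - <<'E'
from h import *
W=cloud(grab('top'))
for n,(x0,x1,y0,y1,lo,hi) in dict(b1=(212,250,120,155,.085,.11),b2=(212,245,185,215,.085,.11),b3=(212,245,220,248,.085,.11),lid=(385,430,170,215,.229,.26)).items():
    q=W[y0:y1,x0:x1].reshape(-1,3); q=q[(q[:,2]>lo)&(q[:,2]<hi)]; print(n,len(q),cv2.minAreaRect((q[:,:2]*1e3).astype(np.float32)) if len(q)>3 else '')
E
```

```text
clock: 30.55
position: [0.5339, -0.1116, 0.3239]
tool_rot: [-3.141, -0.002, 1.574]
force: [-0.2, -0.6, 0.3]
grip_width: 0.0857
finger_force: 0.0
clock: 31.05
position: [0.5576, 0.0888, 0.3238]
tool_rot: [-3.141, -0.003, 1.574]
force: [-0.4, -0.9, -0.3]
grip_width: 0.0698
finger_force: 0.0
clock: 31.8
position: [0.5876, 0.285, 0.1836]
tool_rot: [-3.14, -0.001, 1.57]
force: [-0.4, 0.6, 1.0]
grip_width: 0.0682
finger_force: 0.0
[0.58815863 0.28468513 0.18488259] 5768 ((597.5952758789062, 326.4774169921875), (39.15520477294922, 140.30093383789062), 11.234715461730957) [0.02312635 0.02503957 0.02643373]
top ((597.5952758789062, 326.4774169921875), (39.15520477294922, 140.30093383789062), 11.234715461730957)
b1 0 
b2 79 ((504.4604797363281, 108.07012176513672), (26.382328033447266, 26.460060119628906), 1.44550359249115)
b3 79 ((414.5845031738281, 115.66239929199219), (26.07737159729004, 27.074260711669922), 1.779239535331726)
lid 509 ((507.24749755859375, -394.2264099121094), (64.0850601196289, 63.143070220947266), 89.16290283203125)
```

Run:
```python
from h import *
f=load('top'); save(f['img'][110:260,130:330].repeat(3,0).repeat(3,1),'t8.png')
t=np.radians(11.2);G=frame(np.array([0,0,-1.]),np.array([np.cos(t),np.sin(t),0]))
print(row([.5976,.3265,.09],G),row([.5976,.3265,.024],G))
```

```text
[ 0.209  0.045  0.478  0.001 -0.001 -0.125] [ 0.208  0.045  0.808  0.001 -0.001 -0.125]
```

View pics/t8.png

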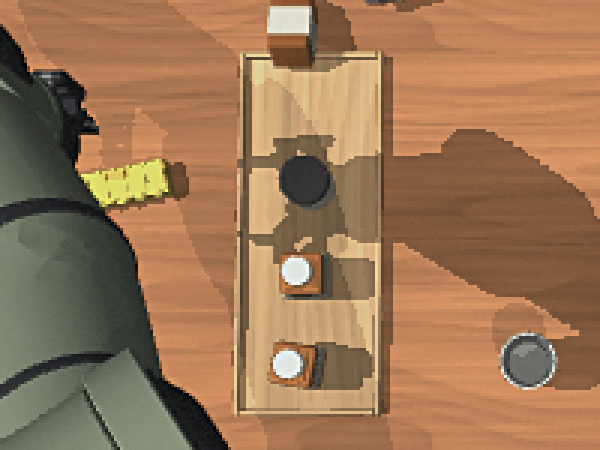

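The disturbance has knocked b1 (crop (290,30)) over the tray's far end. The other two stand. I'll place the pill box first since I'm here, then mend b1.

```bash
python3 -m inch '[[0.1,0.02,0.2,0,0,-0.06,0.8],[0.208,0.045,0.4,0,0,-0.125,0.8],[0.208,0.045,0.6,0,0,-0.125,0.8],[0.208,0.045,0.76,0,0,-0.125,0.8],[0.208,0.045,0.8,0,0,-0.125,0.8],[0.208,0.045,0.808,0,0,-0.125,0.8],[0.208,0.045,0.808,0,0,-0.125,0.8]]'
python3 -m inch '[[0,0,0,0,0,0,0.25],[0,0,0,0,0,0,0.25],[0,0,0,0,0,0,0.25],[0,0,0,0,0,0,0.25],[0,0,0,0,0,0,0.25]]' 40
python3 -m inch '[[0,0,-0.1,0,0,0,0.25],[0,0,-0.3,0,0,0,0.25],[0,0,-0.6,0,0,0,0.25],[0,0,-0.6,0,0,0,0.25],[0,0,-0.6,0,0,0,0.25]]'
python3 - <<'E'
from h import *
f=grab('wrist');save(f['img'],'w9.png');W=wcloud(f);i=f['img'].astype(int);p,r=cur()
L=r.inv().apply((W-p).reshape(-1,3)).reshape(W.shape)
m=(i[...,0]>90)&(i[...,0]-i[...,2]>60)&(i[...,1]>.72*i[...,0])&(abs(L[...,2])<.03)&(abs(L[...,0])<.12)&(abs(L[...,1])<.06)
q=L[m];print(p,len(q),cv2.minAreaRect((q[:,:2]*1e3).astype(np.float32)),np.percentile(q,[1,50,99],axis=0))
A=np.c_[q[:,:2],np.ones(len(q))];print('top plane',np.linalg.lstsq(A,q[:,2],rcond=None)[0])
E
```

```text
clock: 32.78
position: [0.5969, 0.3279, 0.0239]
tool_rot: [3.14, -0.003, 1.767]
force: [0.2, -0.4, 0.4]
grip_width: 0.068
finger_force: 0.0
clock: 33.4
position: [0.5962, 0.3279, 0.0229]
tool_rot: [3.142, -0.002, 1.767]
force: [-0.9, -1.5, 8.4]
grip_width: 0.0353
finger_force: 40.3
clock: 34.02
position: [0.596, 0.3274, 0.1428]
tool_rot: [-3.141, -0.002, 1.767]
force: [-0.3, -1.1, -1.5]
grip_width: 0.035
finger_force: 40.5
[0.59569054 0.3272412  0.14188765] 17606 ((13.905738830566406, 1.0990657806396484), (46.69670104980469, 109.26947784423828), 89.42398834228516) [[-0.03725742 -0.01918338 -0.00453941]
 [ 0.02648561 -0.00016263 -0.00298802]
 [ 0.06790545  0.01761238  0.00498579]]
top plane [ 0.01033162 -0.00780709 -0.00294596]
```

View pics/w9.png

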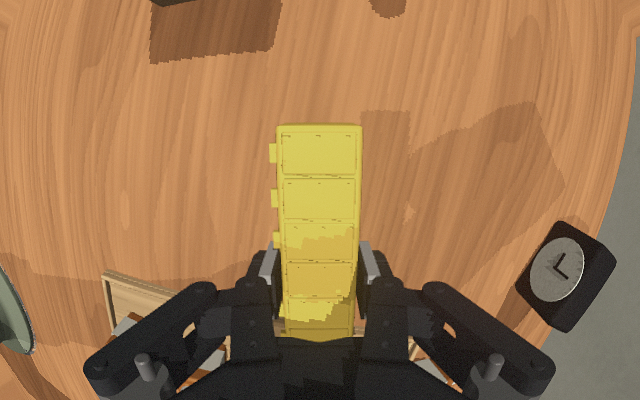

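The box is held level near its middle; its far end at (318,126) puts the centre 1.5 mm off the TCP. Carrying it to the lota.

```bash
python3 -m inch '[[0,0,-0.3,0,0,0,0.25],[0,0,-0.6,0,0,0,0.25],[-0.2,0,-0.9,0,0,0.06,0.25],[-0.5,0,-1,0,0,0.125,0.25],[-0.7,0,-1,0,0,0.125,0.25],[-0.7,0,-1,0,0,0.125,0.25],[-0.7,0,-1,0,0,0.125,0.25]]'
python3 -c "
from h import *
print(row([.5095,-.393,.34],D),cur())"
```

```text
clock: 34.95
position: [0.6232, 0.1904, 0.3408]
tool_rot: [-3.139, -0.002, 1.572]
force: [0.4, 1.3, -1.5]
grip_width: 0.035
finger_force: 40.7
[-2.917e+00 -5.710e-01  0.000e+00 -2.000e-03 -1.000e-03  0.000e+00] (array([0.62320041, 0.19042016, 0.34084038]), Rotation.from_matrix(array([[-7.80581039e-04,  9.99995411e-01, -2.92712338e-03],
                            [ 9.99997949e-01,  7.86046415e-04,  1.86646402e-03],
                            [ 1.86875631e-03, -2.92566045e-03, -9.99993974e-01]])))
```

```bash
python3 -m inch '[[-0.25,-0.05,0,0,0,0,0.25],[-0.5,-0.1,0,0,0,0,0.25],[-0.75,-0.15,0,0,0,0,0.25],[-1,-0.2,0,0,0,0,0.25]]'
python3 -m inch '[[-0.25,-0.05,0,0,0,0,0.25],[-0.5,-0.1,0,0,0,0,0.25],[-0.75,-0.15,0,0,0,0,0.25],[-1,-0.2,0,0,0,0,0.25]]'
python3 -m inch '[[-0.25,-0.05,0,0,0,0,0.25],[-0.5,-0.1,0,0,0,0,0.25],[-0.75,-0.15,0,0,0,0,0.25],[-0.917,-0.171,0,0,0,0,0.25],[-0.917,-0.171,0,0,0,0,0.25],[-0.917,-0.171,0,0,0,0,0.25]]'
python3 - <<'E'
from h import *
print(row([.5095,-.393,.275],D),cur()[0])
f=grab('wrist');W=wcloud(f);i=f['img'].astype(int);p,r=cur()
L=r.inv().apply((W-p).reshape(-1,3)).reshape(W.shape)
m=(i[...,0]>90)&(i[...,0]-i[...,2]>60)&(i[...,1]>.72*i[...,0])&(abs(L[...,2])<.03)&(abs(L[...,0])<.12)&(abs(L[...,1])<.06)
q=L[m];print(np.percentile(q,[0,1,50,99,100],axis=0))
A=np.c_[q[:,:2],np.ones(len(q))];print('top plane',np.linalg.lstsq(A,q[:,2],rcond=None)[0])
E
```

```text
clock: 35.45
position: [0.5831, -0.01, 0.3408]
tool_rot: [-3.139, -0.002, 1.574]
force: [0.9, -0.6, -0.3]
grip_width: 0.0351
finger_force: 40.7
clock: 35.95
position: [0.5438, -0.2101, 0.3406]
tool_rot: [-3.14, -0.003, 1.574]
force: [0.2, -0.2, -0.5]
grip_width: 0.0347
finger_force: 40.7
clock: 36.7
position: [0.5105, -0.3918, 0.3402]
tool_rot: [-3.14, -0.003, 1.573]
force: [0.2, 0.3, -1.9]
grip_width: 0.0353
finger_force: 40.7
[-0.007 -0.005  0.326 -0.001 -0.002  0.002] [ 0.51054278 -0.39184137  0.34023806]
[[-0.04088566 -0.02274938 -0.02668095]
 [-0.03749556 -0.01967655 -0.00335493]
 [ 0.02607256 -0.00068295 -0.00179515]
 [ 0.06760297  0.01707901  0.00168872]
 [ 0.06818378  0.03689143  0.01812115]]
top plane [ 0.00602845 -0.00790147 -0.00172505]
```

Aligned and level. Lowering slowly until contact.

```bash
python3 -m inch '[[-0.006,-0.005,0.15,0,0,0,0.25],[-0.006,-0.005,0.27,0,0,0,0.25],[-0.006,-0.005,0.326,0,0,0,0.25],[-0.006,-0.005,0.34,0,0,0,0.25],[-0.006,-0.005,0.345,0,0,0,0.25],[-0.006,-0.005,0.345,0,0,0,0.25]]'
python3 -m inch '[[0,0,0.008,0,0,0,0.25],[0,0,0.008,0,0,0,0.25],[0,0,0.008,0,0,0,0.25]]'
```

```text
clock: 37.5
position: [0.5088, -0.3947, 0.2726]
tool_rot: [-3.141, -0.001, 1.571]
force: [0.5, -0.4, -1.5]
grip_width: 0.035
finger_force: 40.7
clock: 37.88
position: [0.5085, -0.3947, 0.2704]
tool_rot: [-3.14, -0.002, 1.571]
force: [0.4, 0.2, -0.4]
grip_width: 0.0351
finger_force: 40.7
```

```bash
python3 -m inch '[[0.006,0.003,0.006,0,0,0,0.25],[0.006,0.003,0.006,0,0,0,0.25],[0.006,0.003,0.012,0,0,0,0.25],[0.006,0.003,0.012,0,0,0,0.25]]'
python3 -m inch '[[0,0,0.004,0,0,0,0.25],[0,0,0.004,0,0,0,0.25],[0,0,0.008,0,0,0,0.25],[0,0,0.008,0,0,0,0.25]]'
```

```text
clock: 38.38
position: [0.5091, -0.3934, 0.2678]
tool_rot: [-3.14, -0.002, 1.571]
force: [-0.7, 0.1, -0.9]
grip_width: 0.0349
finger_force: 40.7
clock: 38.88
position: [0.5091, -0.3935, 0.2666]
tool_rot: [-3.141, -0.001, 1.571]
force: [-1.8, -0.0, 4.0]
grip_width: 0.0354
finger_force: 41.3
```

```bash
python3 -m inch '[[0,0,0,0,0,0,0.42],[0,0,0,0,0,0,0.45],[0,0,0,0,0,0,0.5],[0,0,0,0,0,0,0.6],[0,0,0,0,0,0,0.7],[0,0,-0.04,0,0,0,0.7],[0,0,-0.12,0,0,0,0.7],[0,0,-0.3,0,0,0,0.7],[0,0,-0.5,0,0,0,0.7],[0,0,-0.5,0,0,0,0.7]]'
cat > pbox.py <<'E'
from h import *
f=grab('wrist');W=wcloud(f);i=f['img'].astype(int)
m=(i[...,0]>90)&(i[...,0]-i[...,2]>60)&(i[...,1]>.72*i[...,0])&(W[...,2]>.255)&(W[...,2]<.29)&(abs(W[...,0]-.51)<.06)&(abs(W[...,1]+.394)<.1)
q=W[m];print(cur()[0],len(q),np.percentile(q,[0,1,50,99,100],axis=0))
if len(q)>50:
    A=np.c_[q[:,:2],np.ones(len(q))];print('top plane',np.linalg.lstsq(A,q[:,2],rcond=None)[0])
E
python3 pbox.py
```

```text
clock: 40.12
position: [0.5101, -0.3941, 0.3706]
tool_rot: [3.138, 0.002, 1.571]
force: [-0.2, 0.9, -0.7]
grip_width: 0.0595
finger_force: 0.0
[ 0.5095893  -0.39378181  0.36845254] 7805 [[ 0.48809723 -0.46536771  0.26353493]
 [ 0.48915578 -0.46236104  0.2659427 ]
 [ 0.50816223 -0.38649188  0.2686998 ]
 [ 0.52622756 -0.32673315  0.27047814]
 [ 0.52685417 -0.32590484  0.27129445]]
top plane [0.01135369 0.00174721 0.26350143]
```

The pill box is balanced: centre y≈-0.3956, tilt about 0.01 rad. Now a look at b1.

```bash
python3 -m inch '[[0.3,0,0,0,0,0,0.75],[0.6,0.1,0,0,0,0,0.75],[0.9,0.2,0,0,0,0,0.75],[1,0.3,0,0,0,0,0.75]]'
python3 -m inch '[[0.3,0.1,0,0,0,0,0.75],[0.5,0.2,0,0,0,0,0.75],[0.5,0.2,0,0,0,0,0.75]]'
python3 - <<'E'
from h import *
f=grab('top');W=cloud(f);c=f['img'][95:165,195:275];print(cur()[0])
g=grab('scene')
a=cv2.resize(c,(400,350),interpolation=cv2.INTER_CUBIC);b=cv2.resize(g['img'][265:335,290:370],(400,350),interpolation=cv2.INTER_CUBIC)
save(np.concatenate([a,b],1),'t10.png')
q=W[95:150,205:260].reshape(-1,3);q=q[(q[:,2]>.022)];print(len(q),cv2.minAreaRect((q[:,:2]*1e3).astype(np.float32)))
x=q[:,0]
for lo in np.arange(.64,.84,.01):
    s=q[(x>=lo)&(x<lo+.01)]
    if len(s):print(round(lo,2),len(s),np.round(s[:,1].min(),3),np.round(s[:,1].max(),3),np.round(np.percentile(s[:,2],[20,50,90]),3))
E
```

```text
clock: 40.67
position: [0.5697, -0.1897, 0.3668]
tool_rot: [-3.14, -0.003, 1.575]
force: [-0.5, -0.3, 0.2]
grip_width: 0.0641
finger_force: 0.0
clock: 41.05
position: [0.6098, -0.0895, 0.366]
tool_rot: [-3.139, -0.003, 1.577]
force: [-0.5, 0.2, -0.4]
grip_width: 0.064
finger_force: 0.0
[ 0.60926257 -0.09196376  0.36608397]
1020 ((663.5152587890625, 36.92732238769531), (347.85650634765625, 100.16364288330078), 45.34405517578125)
0.72 53 0.107 0.148 [0.028 0.036 0.045]
0.73 69 0.106 0.183 [0.047 0.055 0.062]
0.74 49 0.106 0.148 [0.056 0.058 0.064]
0.75 48 0.106 0.148 [0.053 0.056 0.059]
0.76 43 0.106 0.15 [0.051 0.053 0.057]
0.77 43 0.106 0.147 [0.047 0.049 0.053]
0.78 42 0.106 0.148 [0.042 0.046 0.048]
0.79 26 0.108 0.145 [0.04  0.042 0.044]
0.8 23 0.114 0.139 [0.025 0.029 0.032]
0.81 10 0.118 0.136 [0.024 0.025 0.029]
```

View pics/t10.png

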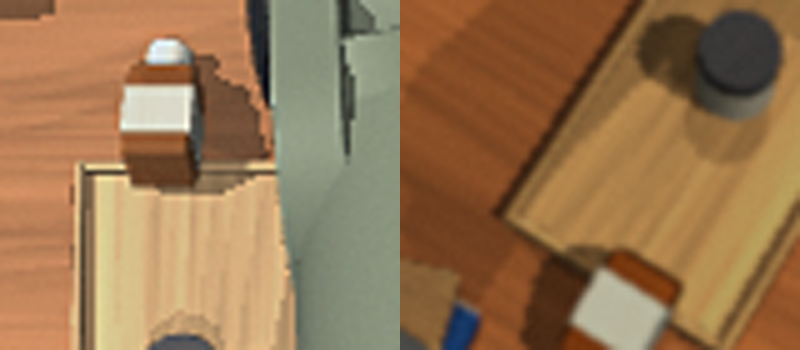

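b1 leans over the tray's far rim. Its base (crop (160,180)) is raised at x≈0.73, and its cap (165,50) is on the table at x≈0.815, so it pitches about 18° down. I'll grip it across y with the tool leaning back and turn it upright beyond the jar.

```bash
cat > fix.py <<'E'
from h import *
be,rel=np.radians(18.5),np.radians(15); z=np.array([0,0,1.])
c=np.array([np.cos(be),0,-np.sin(be)]); n=np.array([np.sin(be),0,np.cos(be)]); cen=np.array([.771,.127,.028])
a=-c*np.sin(rel)-n*np.cos(rel); Rs=frame(a,np.array([0,1.,0])); g=cen+.008*c-.004*a+.002*a
T1=R.from_rotvec([0,-be,0]); T=R.from_rotvec([-np.pi/2,0,0])*R.from_rotvec([0,0,-np.pi/2])
# T1: bottle level, cap +x ; then yaw -90: cap -y ; then turn upright about -x
T=R.from_rotvec([-np.pi/2,0,0])*R.from_rotvec([0,0,-np.pi/2])*T1; Tm=R.from_rotvec([0,0,-np.pi/2])*T1
assert np.allclose(T.apply(c),z)
fin=np.array([.685,.110,.053]); L=np.array([0,0,.09])
S=[('pre',g-.12*a,Rs),('grasp',g,Rs),('lift',g+L,Rs),('level',cen+[-.05,0,.12]+T1.apply(g-cen),T1*Rs),('yaw',fin+L+Tm.apply(g-cen),Tm*Rs),('up',fin+L+T.apply(g-cen),T*Rs),('down',fin+T.apply(g-cen),T*Rs),('back',fin+T.apply(g-cen)-.14*(T*Rs).as_matrix()[:,2],T*Rs)]
k=cur()
if __name__=='__main__':
    print(k[0],bot.observe()['qpos'])
    for nm,p,r in S: print(nm,np.round(p,3),'prev',row(p,r,k),'now',row(p,r)); k=(p,r)
E
python3 fix.py
```

```text
[ 0.60892586 -0.09351404  0.36617251] [ 0.26624704  0.42800316 -0.30902784  1.45364447  0.13037406  1.28261222
 -0.0530236 ]
pre [0.846 0.127 0.127] prev [ 1.1    1.189  1.194  0.291  0.29  -0.968] now [ 1.1    1.189  1.194  0.291  0.29  -0.968]
grasp [0.78  0.127 0.027] prev [-0.   0.   0.6  0.   0.   0. ] now [ 1.099  0.859  1.695  0.291  0.29  -0.968]
lift [0.78  0.127 0.117] prev [ 0.248  0.    -0.375  0.     0.     0.   ] now [ 1.1    0.858  1.245  0.291  0.29  -0.968]
level [0.73  0.127 0.15 ] prev [ 0.3    0.     0.002  0.    -0.206  0.   ] now [ 1.1    0.606  1.082  0.13   0.129 -0.993]
yaw [0.685 0.101 0.145] prev [ 0.209 -0.128  0.082 -0.259 -0.     0.966] now [ 0.973  0.384  1.107 -0.002  0.166  0.   ]
up [0.685 0.112 0.152] prev [ 0.059  0.    -0.018  0.    -1.     0.   ] now [ 1.025e+00  3.840e-01  1.074e+00 -1.000e-03 -8.340e-01  1.000e-03]
down [0.685 0.112 0.062] prev [0.435 0.    0.116 0.    0.    0.   ] now [ 1.024e+00  3.850e-01  1.524e+00 -1.000e-03 -8.340e-01  1.000e-03]
back [0.685 0.247 0.098] prev [ 0.  -0.  -0.7  0.   0.   0. ] now [ 1.701e+00  3.850e-01  1.344e+00 -1.000e-03 -8.340e-01  1.000e-03]
```

```bash
python3 -m inch '[[0.25,0.1,0.1,0,0,-0.11,0.75],[0.5,0.2,0.2,0,0,-0.22,0.75],[0.75,0.35,0.3,0,0,-0.33,0.75],[0.95,0.5,0.4,0,0,-0.44,0.75],[0.95,0.5,0.4,0,0,-0.6,0.75],[0.95,0.5,0.4,0,0,-0.8,0.75],[0.95,0.5,0.4,0,0,-1,0.75],[0.95,0.5,0.4,0,0,-1,0.75],[0.95,0.5,0.4,0,0,-1,0.75],[0.95,0.5,0.4,0,0,-1,0.75],[0.95,0.5,0.4,0,0,-1,0.75]]'
python3 fix.py | head -3
```

```text
clock: 42.52
position: [0.709, 0.0957, 0.2868]
tool_rot: [3.14, -0.001, 3.138]
force: [-0.1, 0.4, -0.0]
grip_width: 0.064
finger_force: 0.0
[0.70899235 0.09574467 0.28679929] [ 0.137343    0.71261545 -0.65298406  1.25430317  0.42175691  1.31037853
  1.06439184]
pre [0.846 0.127 0.127] prev [-0.685  0.158  0.797  0.002  0.371 -0.002] now [-0.685  0.158  0.797  0.002  0.371 -0.002]
```

```bash
python3 -m inch '[[-0.25,0.06,0.15,0,0.1,0,0.75],[-0.5,0.12,0.3,0,0.2,0,0.75],[-0.685,0.158,0.5,0,0.3,0,0.75],[-0.685,0.158,0.7,0,0.371,0,0.75],[-0.685,0.158,0.797,0,0.371,0,0.75],[-0.685,0.158,0.797,0,0.371,0,0.75],[-0.685,0.158,0.797,0,0.371,0,0.75]]'
python3 fix.py | head -3
python3 - <<'E'
from h import *
f=grab('wrist');save(f['img'],'w11.png')
E
```

```text
clock: 43.4
position: [0.8203, 0.0596, 0.1682]
tool_rot: [3.097, -0.364, 2.938]
force: [0.4, -2.3, 1.1]
grip_width: 0.0641
finger_force: 0.0
[0.82033396 0.0595541  0.16822326] [-0.15982198  1.2839942   0.44606354  0.38687433 -0.5466092   1.85301522
  1.35028876]
pre [0.846 0.127 0.127] prev [-0.126  0.348  0.187  0.087  0.143 -0.112] now [-0.126  0.348  0.187  0.087  0.143 -0.112]
```

View pics/w11.png

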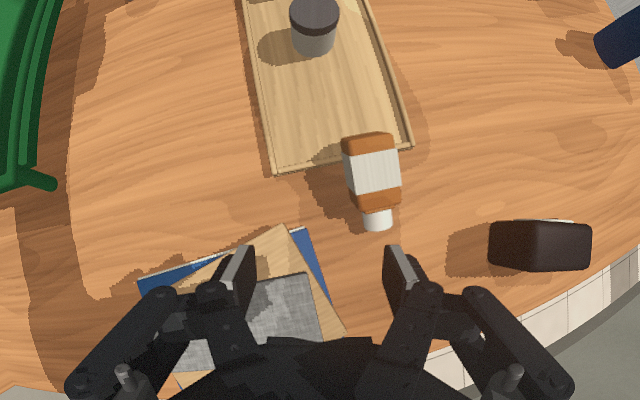

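Full lean is out of reach (j6 and j4 near their limits). Instead I'll take b1 with the tool nearly vertical, lay it flat across the tray at the free spot, then stand it up with the proven 45° turn.

```bash
cat > fix2.py <<'E'
from h import *
be,rel=np.radians(18.5),np.radians(-6)
c=np.array([np.cos(be),0,-np.sin(be)]); n=np.array([np.sin(be),0,np.cos(be)]); cen=np.array([.771,.127,.028])
a=-c*np.sin(rel)-n*np.cos(rel); Rs=frame(a,np.array([0,1.,0])); g=cen+.0*c-.004*a+.002*a
T1=R.from_rotvec([0,-be,0]); T=R.from_rotvec([0,0,-np.pi/2])*T1
fin=np.array([.685,.110,.028]); L=np.array([0,0,.1])
S=[('pre',g-.09*a,Rs),('grasp',g,Rs),('lift',g+L,Rs),('level',cen+[-.05,0,.12]+T1.apply(g-cen),T1*Rs),('over',fin+L+T.apply(g-cen),T*Rs),('down',fin+T.apply(g-cen),T*Rs)]
k=cur(); print(k[0],bot.observe()['qpos'])
for nm,p,r in S: print(nm,np.round(p,3),'prev',row(p,r,k),'now',row(p,r)); k=(p,r)
E
python3 fix2.py
```

```text
[0.82171449 0.06238304 0.16964191] [-0.16389397  1.28582632  0.4596459   0.38101902 -0.55943757  1.85426763
  1.351292  ]
pre [0.791 0.127 0.118] prev [ 0.11   0.271  0.331  0.065 -0.087 -0.124] now [ 0.11   0.271  0.331  0.065 -0.087 -0.124]
grasp [0.771 0.127 0.03 ] prev [0.   0.   0.45 0.   0.   0.  ] now [ 0.045  0.232  0.774  0.065 -0.087 -0.124]
lift [0.771 0.127 0.13 ] prev [ 0.108  0.    -0.488  0.     0.     0.   ] now [ 0.221  0.253  0.307  0.065 -0.087 -0.124]
level [0.721 0.127 0.15 ] prev [ 0.269  0.    -0.043  0.    -0.206  0.   ] now [ 0.489  0.203  0.298  0.045 -0.291 -0.134]
over [0.685 0.11  0.13 ] prev [ 0.188 -0.084  0.081  0.105  0.     0.995] now [ 0.602  0.079  0.442 -0.088 -0.267  0.866]
down [0.685 0.11  0.03 ] prev [ 0.052 -0.     0.497  0.     0.     0.   ] now [ 0.426  0.057  0.909 -0.088 -0.267  0.866]
```

```bash
python3 -m inch '[[0.1,0.1,0,0.03,-0.04,-0.06,0.75],[0.11,0.271,0.1,0.065,-0.087,-0.124,0.75],[0.11,0.271,0.2,0.065,-0.087,-0.124,0.75],[0.11,0.271,0.2,0.065,-0.087,-0.124,0.75],[0.11,0.271,0.2,0.065,-0.087,-0.124,0.75],[0.11,0.271,0.2,0.065,-0.087,-0.124,0.75]]'
python3 fix2.py | head -5
python3 - <<'E'
from h import *
f=grab('wrist');W=wcloud(f)
q=W[(W[...,2]>.025)&(W[...,2]<.075)&(abs(W[...,0]-.771)<.07)&(abs(W[...,1]-.127)<.035)]
print(len(q))
for lo in np.arange(.71,.83,.01):
    s=q[(q[:,0]>=lo)&(q[:,0]<lo+.01)]
    if len(s):print(round(lo,2),len(s),np.round(np.percentile(s[:,1],[1,99]),3),np.round(np.percentile(s[:,2],[20,50,90]),3))
E
```

```text
clock: 44.2
position: [0.7989, 0.1223, 0.1439]
tool_rot: [3.139, -0.219, -3.14]
force: [0.3, -0.1, -0.1]
grip_width: 0.0639
finger_force: 0.0
[0.79886123 0.12228111 0.14392419] [-0.35698006  1.13026143  0.46529082  0.78642168 -0.4418325   1.51490027
  1.55203391]
pre [0.791 0.127 0.118] prev [ 0.01   0.023  0.136  0.001 -0.     0.001] now [ 0.01   0.023  0.136  0.001 -0.     0.001]
grasp [0.771 0.127 0.03 ] prev [0.   0.   0.45 0.   0.   0.  ] now [ 0.01   0.022  0.586  0.001 -0.     0.001]
lift [0.771 0.127 0.13 ] prev [ 0.108  0.    -0.488  0.     0.     0.   ] now [ 0.119  0.024  0.098  0.001 -0.     0.001]
5577
0.72 226 [0.108 0.147] [0.031 0.035 0.04 ]
0.73 586 [0.109 0.148] [0.05  0.059 0.062]
0.74 785 [0.108 0.148] [0.059 0.06  0.062]
0.75 820 [0.107 0.149] [0.056 0.057 0.059]
0.76 750 [0.107 0.149] [0.053 0.054 0.055]
0.77 734 [0.107 0.149] [0.049 0.05  0.052]
0.78 642 [0.108 0.149] [0.045 0.047 0.048]
0.79 526 [0.108 0.149] [0.041 0.043 0.045]
0.8 296 [0.116 0.141] [0.028 0.031 0.034]
0.81 212 [0.118 0.138] [0.026 0.028 0.03 ]
```

In reach now. The wrist depth confirms y=0.128 and pitch 18.8°. Gripping.

```bash
python3 -m inch '[[0.01,0.027,0.15,0,0,0,0.75],[0.01,0.027,0.35,0,0,0,0.75],[0.01,0.027,0.5,0,0,0,0.75],[0.01,0.027,0.57,0,0,0,0.75],[0.01,0.027,0.586,0,0,0,0.75],[0.01,0.027,0.586,0,0,0,0.75]]'
python3 -m inch '[[0,0,0,0,0,0,0.3],[0,0,0,0,0,0,0.3],[0,0,0,0,0,0,0.3],[0,0,0,0,0,0,0.3],[0,0,0,0,0,0,0.3]]' 60
python3 -m inch '[[0.03,0,-0.12,0,0,0,0.3],[0.06,0,-0.3,0,0,0,0.3],[0.108,0,-0.488,0,0,0,0.3],[0.108,0,-0.488,0,0,0,0.3],[0.108,0,-0.488,0,0,0,0.3]]'
python3 fix2.py
```

```text
clock: 45.0
position: [0.7716, 0.129, 0.0305]
tool_rot: [3.139, -0.218, -3.139]
force: [0.6, 0.4, -0.1]
grip_width: 0.0638
finger_force: 0.0
clock: 45.62
position: [0.7716, 0.1291, 0.0306]
tool_rot: [3.139, -0.218, -3.139]
force: [2.2, -0.6, 6.1]
grip_width: 0.0416
finger_force: 59.9
clock: 46.25
position: [0.7708, 0.1289, 0.1298]
tool_rot: [3.139, -0.219, -3.139]
force: [-0.0, -0.5, -2.9]
grip_width: 0.041
finger_force: 61.0
[0.77081134 0.12891746 0.12976553] [-0.39739022  1.08297425  0.46302938  0.93428917 -0.43901544  1.4251197
  1.57116613]
pre [0.791 0.127 0.118] prev [-0.111 -0.01   0.036  0.001 -0.001  0.002] now [-0.111 -0.01   0.036  0.001 -0.001  0.002]
grasp [0.771 0.127 0.03 ] prev [0.   0.   0.45 0.   0.   0.  ] now [-0.112 -0.011  0.486  0.001 -0.001  0.002]
lift [0.771 0.127 0.13 ] prev [ 0.108  0.    -0.488  0.     0.     0.   ] now [-0.003 -0.01  -0.002  0.001 -0.001  0.002]
level [0.721 0.127 0.15 ] prev [ 0.269  0.    -0.043  0.    -0.206  0.   ] now [ 0.266 -0.009 -0.044  0.002 -0.206  0.001]
over [0.685 0.11  0.13 ] prev [ 0.188 -0.084  0.081  0.105  0.     0.995] now [ 0.419 -0.093  0.092 -0.056 -0.163  1.003]
down [0.685 0.11  0.03 ] prev [ 0.052 -0.     0.497  0.     0.     0.   ] now [ 0.31  -0.094  0.58  -0.056 -0.163  1.003]
```

```bash
python3 -m inch '[[0.1,0,-0.03,0,-0.1,0,0.3],[0.2,0,-0.044,0,-0.206,0,0.3],[0.266,-0.01,-0.044,0,-0.206,0,0.3],[0.266,-0.01,-0.044,0,-0.206,0,0.3]]'
python3 -m inch '[[0.05,-0.02,0,0.02,0,0.11,0.3],[0.1,-0.04,0,0.03,0,0.22,0.3],[0.15,-0.06,0,0.04,0,0.33,0.3],[0.188,-0.084,0,0.05,0,0.44,0.3],[0.188,-0.084,0,0.06,0,0.55,0.3],[0.188,-0.084,0,0.07,0,0.66,0.3],[0.188,-0.084,0,0.08,0,0.77,0.3],[0.188,-0.084,0,0.09,0,0.88,0.3],[0.188,-0.084,0,0.105,0,0.995,0.3],[0.188,-0.084,0.08,0.105,0,0.995,0.3],[0.188,-0.084,0.08,0.105,0,0.995,0.3],[0.188,-0.084,0.08,0.105,0,0.995,0.3]]'
python3 fix2.py
```

```text
clock: 46.75
position: [0.7188, 0.127, 0.1497]
tool_rot: [3.139, 0.103, -3.14]
force: [1.1, 1.1, -1.7]
grip_width: 0.0415
finger_force: 60.9
clock: 48.25
position: [0.6852, 0.1097, 0.1295]
tool_rot: [-3.14, 0.103, 1.574]
force: [0.1, 0.7, -1.8]
grip_width: 0.0412
finger_force: 61.1
[0.68520537 0.10966419 0.1294501 ] [-0.77718311  0.99370218  0.92769631  1.50466565 -0.74857767  1.05531539
  0.29772544]
pre [0.791 0.127 0.118] prev [ 0.09   0.529  0.048  0.057  0.16  -1.   ] now [ 0.09   0.529  0.048  0.057  0.16  -1.   ]
grasp [0.771 0.127 0.03 ] prev [0.   0.   0.45 0.   0.   0.  ] now [ 0.136  0.432  0.486  0.057  0.16  -1.   ]
lift [0.771 0.127 0.13 ] prev [ 0.108  0.    -0.488  0.     0.     0.   ] now [ 0.084  0.431 -0.012  0.057  0.16  -1.   ]
level [0.721 0.127 0.15 ] prev [ 0.269  0.    -0.043  0.    -0.206  0.   ] now [ 0.075  0.178 -0.111 -0.104 -0.002 -0.992]
over [0.685 0.11  0.13 ] prev [ 0.188 -0.084  0.081  0.105  0.     0.995] now [ 0.002 -0.001 -0.003 -0.001 -0.001  0.002]
down [0.685 0.11  0.03 ] prev [ 0.052 -0.     0.497  0.     0.     0.   ] now [ 0.054 -0.     0.494 -0.001 -0.001  0.002]
```

```bash
python3 -m inch '[[0.02,0,0.2,0,0,0,0.3],[0.04,0,0.4,0,0,0,0.3],[0.05,0,0.47,0,0,0,0.3],[0.054,0,0.49,0,0,0,0.3],[0.054,0,0.494,0,0,0,0.3],[0.054,0,0.494,0,0,0,0.3]]'
python3 -m inch '[[0,0,0,0,0,0,0.75],[0,0,0,0,0,0,0.75],[0,0,0,0,0,0,0.75],[0,0,0,0,0,0,0.75],[0,0,-0.2,0,0,0,0.75],[0,0,-0.4,0,0,0,0.75],[0,0,-0.5,0,0,0,0.75],[0,0,-0.5,0,0,0,0.75],[0,0,-0.5,0,0,0,0.75]]'
python3 - <<'E'
from h import *
f=grab('wrist');save(f['img'],'w12.png');W=wcloud(f)
q=W[(W[...,2]>.036)&(W[...,2]<.062)&(abs(W[...,0]-.69)<.04)&(abs(W[...,1]-.11)<.065)]
r=cv2.minAreaRect((q[:,:2]*1e3).astype(np.float32));print(len(q),r,np.percentile(q[:,2],[5,50,95]))
E
```

```text
clock: 49.0
position: [0.6858, 0.1106, 0.0315]
tool_rot: [3.141, 0.102, 1.572]
force: [0.3, -0.2, -2.0]
grip_width: 0.0414
finger_force: 61.1
clock: 50.12
position: [0.6847, 0.1207, 0.1285]
tool_rot: [-3.139, 0.103, 1.572]
force: [0.9, -0.1, -0.9]
grip_width: 0.0642
finger_force: 0.0
5908 ((685.322265625, 109.98593139648438), (42.965030670166016, 90.54458618164062), 0.4531010389328003) [0.03998943 0.04804635 0.04925309]
```

View pics/w12.png

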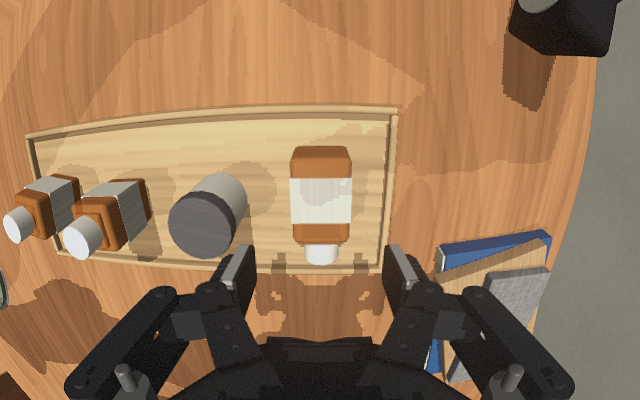

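b1 lies flat in the tray at (320,205), cap towards −y. The other bottles and the jar stand. Now the standard stand-up routine.

```bash
python3 -c "
from h import *
bottle(.6853,.110,90.45,-1)"
```

```text
pre [0.686 0.016 0.113] [-0.514  0.006  0.129 -0.     0.565 -0.005]
grasp [0.685 0.101 0.028] [ 0.  -0.   0.6  0.   0.   0. ]
lift [0.685 0.101 0.098] [ 0.247  0.    -0.247  0.     0.     0.   ]
turn [0.685 0.111 0.132] [ 0.158  0.    -0.082  0.    -1.     0.   ]
down [0.685 0.111 0.062] [0.247 0.    0.247 0.    0.    0.   ]
back [0.685 0.196 0.147] [-0.  -0.  -0.6  0.   0.   0. ]
```

```bash
python3 -m inch '[[-0.2,0,-0.15,0,0.08,0,0.75],[-0.4,0,-0.1,0,0.2,0,0.75],[-0.514,0.006,0,0,0.31,0,0.75],[-0.514,0.006,0.129,0,0.42,0,0.75],[-0.514,0.006,0.129,0,0.565,0,0.75],[-0.514,0.006,0.129,0,0.565,0,0.75],[-0.514,0.006,0.129,0,0.565,0,0.75],[-0.514,0.006,0.129,0,0.565,0,0.75],[-0.514,0.006,0.129,0,0.565,0,0.75]]'
python3 -c "
from h import *
bottle(.6853,.110,90.45,-1)
print(bot.observe()['qpos'])"
```

```text
clock: 51.3
position: [0.6869, 0.0177, 0.1153]
tool_rot: [3.141, -0.784, 1.575]
force: [0.2, 0.4, 0.1]
grip_width: 0.0642
finger_force: 0.0
pre [0.686 0.016 0.113] [-0.014 -0.004  0.     0.002  0.001 -0.002]
grasp [0.685 0.101 0.028] [ 0.  -0.   0.6  0.   0.   0. ]
lift [0.685 0.101 0.098] [ 0.247  0.    -0.247  0.     0.     0.   ]
turn [0.685 0.111 0.132] [ 0.158  0.    -0.082  0.    -1.     0.   ]
down [0.685 0.111 0.062] [0.247 0.    0.247 0.    0.    0.   ]
back [0.685 0.196 0.147] [-0.  -0.  -0.6  0.   0.   0. ]
[-0.05110649  0.98574194  0.4482881   1.46848102 -1.16511408  1.36442786
  0.91129888]
```

```bash
python3 -m inch '[[-0.014,-0.006,0.2,0,0,0,0.75],[-0.014,-0.006,0.4,0,0,0,0.75],[-0.014,-0.006,0.55,0,0,0,0.75],[-0.014,-0.006,0.6,0,0,0,0.75],[-0.014,-0.006,0.6,0,0,0,0.75],[-0.014,-0.006,0.6,0,0,0,0.3],[-0.014,-0.006,0.6,0,0,0,0.3],[-0.014,-0.006,0.6,0,0,0,0.3],[-0.014,-0.006,0.6,0,0,0,0.3],[-0.014,-0.006,0.6,0,0,0,0.3]]' 60
python3 -m inch '[[0.12,0,-0.12,0,0,0,0.3],[0.247,0,-0.247,0,0,0,0.3],[0.247,0,-0.247,0,0,0,0.3]]'
python3 -m inch '[[0.02,0,-0.01,0,-0.11,0,0.3],[0.03,0,-0.02,0,-0.22,0,0.3],[0.05,0,-0.03,0,-0.33,0,0.3],[0.07,0,-0.04,0,-0.44,0,0.3],[0.09,0,-0.05,0,-0.55,0,0.3],[0.1,0,-0.05,0,-0.66,0,0.3],[0.12,0,-0.06,0,-0.77,0,0.3],[0.14,0,-0.07,0,-0.88,0,0.3],[0.158,0,-0.082,0,-1,0,0.3],[0.158,0,-0.082,0,-1,0,0.3],[0.158,0,-0.082,0,-1,0,0.3],[0.158,0,-0.082,0,-1,0,0.3]]'
python3 -c "
from h import *
from scipy.spatial.transform import Rotation as R
Re=frame(np.array([0,-.70711,-.70711]),np.array([1.,0,0])); print(row([.685,.111,.062],Re),bot.observe()['qpos'])"
```

```text
clock: 52.55
position: [0.6859, 0.0975, 0.0288]
tool_rot: [3.141, -0.785, 1.572]
force: [-1.1, -3.5, 6.3]
grip_width: 0.0412
finger_force: 61.2
clock: 52.92
position: [0.6866, 0.0978, 0.1006]
tool_rot: [3.137, -0.784, 1.575]
force: [0.0, -0.3, -2.5]
grip_width: 0.0415
finger_force: 60.9
clock: 54.42
position: [0.6854, 0.1082, 0.1324]
tool_rot: [-3.142, 0.783, 1.57]
force: [-0.5, -0.2, -1.8]
grip_width: 0.041
finger_force: 61.0
[ 0.259 -0.002  0.239 -0.    -0.001 -0.   ] [-1.01109133  1.29732115  1.12580848  1.33841676 -0.33890855  1.19198902
 -0.12086788]
```

```bash
python3 -m inch '[[0.12,0,0.12,0,0,0,0.3],[0.2,0,0.2,0,0,0,0.3],[0.225,0,0.225,0,0,0,0.3],[0.235,0,0.235,0,0,0,0.3],[0.238,0,0.238,0,0,0,0.3],[0.238,0,0.238,0,0,0,0.3]]'
python3 -m inch '[[0,0,0,0,0,0,0.75],[0,0,0,0,0,0,0.75],[0,0,0,0,0,0,0.75],[0,0,0,0,0,0,0.75],[0,0,-0.2,0,0,0,0.75],[0,0,-0.4,0,0,0,0.75],[0,0,-0.6,0,0,0,0.75],[0,0,-0.8,0,0,0,0.75],[0,0,-0.8,0,0,0,0.75]]'
python3 -m inch '[[0.2,0,-0.2,0,0,0,0.75],[0.2,0,-0.5,0,0,0,0.75],[0.2,0,-0.7,0,0,0,0.75],[0.2,0,-0.7,0,0,0,0.75]]'
python3 - <<'E'
from h import *
f=grab('top');W=cloud(f);save(f['img'][110:280,120:460].repeat(2,0).repeat(2,1),'t13.png')
for n,(x0,x1,y0,y1,lo,hi) in dict(b1=(212,250,120,155,.085,.11),b2=(212,245,185,215,.085,.11),b3=(212,245,220,248,.085,.11),pill=(375,440,160,230,.258,.29)).items():
    q=W[y0:y1,x0:x1].reshape(-1,3); q=q[(q[:,2]>lo)&(q[:,2]<hi)]; print(n,len(q),cv2.minAreaRect((q[:,:2]*1e3).astype(np.float32)) if len(q)>3 else '',q[:,2].mean())
    if n=='pill':print(np.linalg.lstsq(np.c_[q[:,:2],np.ones(len(q))],q[:,2],rcond=None)[0])
print(cur()[0])
E
```

```text
clock: 55.18
position: [0.6855, 0.1095, 0.0649]
tool_rot: [-3.141, 0.786, 1.572]
force: [0.1, -0.0, -1.3]
grip_width: 0.0412
finger_force: 61.0
clock: 56.3
position: [0.6859, 0.225, 0.1792]
tool_rot: [3.139, 0.784, 1.574]
force: [-0.6, -0.1, -1.2]
grip_width: 0.0638
finger_force: 0.0
clock: 56.8
position: [0.6856, 0.3511, 0.2492]
tool_rot: [3.14, 0.785, 1.573]
force: [0.2, -0.8, -1.4]
grip_width: 0.0644
finger_force: 0.0
b1 81 ((682.2449340820312, 108.56592559814453), (26.634923934936523, 27.905805587768555), 83.34321594238281) 0.09519783547482293
b2 80 ((504.548828125, 108.18988800048828), (26.928056716918945, 26.773927688598633), 0.8843123316764832) 0.09520634518268745
b3 80 ((414.55242919921875, 115.52658081054688), (26.575796127319336, 26.056617736816406), 87.9308853149414) 0.09589097811451178
pill 743 ((505.9175720214844, -388.89892578125), (127.9990463256836, 36.48399353027344), 89.32562255859375) 0.26839292514042223
[ 0.00877386 -0.00523986  0.26191867]
[0.68553517 0.3494871  0.24767443]
```

View pics/t13.png

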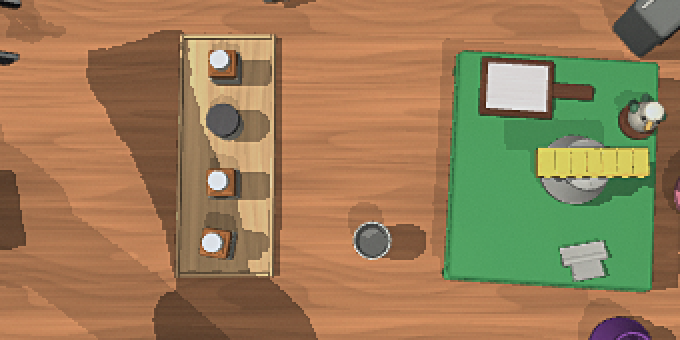

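All three bottles stand at (220,62), (217,182) and (213,243), and the pill box lies level on the lid at (592,162). The arm touches nothing, so I'm handing in.

```bash
python3 -m inch '[[0,0,0,0,0,0,0.75],[0,0,0,0,0,0,0.75],[0,0,0,0,0,0,0.75],[0,0,0,0,0,0,0.75]]'; python3 -c "
from h import *
print(bot.job_done())"
```

```text
clock: 57.35
position: [0.685, 0.3498, 0.2478]
tool_rot: [-3.14, 0.786, 1.573]
force: [-0.4, 0.4, 0.2]
grip_width: 0.0638
finger_force: 0.0
the job is handed in; nothing more can be done
None
```

I handed the job in at about 57 s, with no verdict returned: in the last camera check all three bottles stood in the tray (one stood up again after being knocked over the rim), the lid was seated on the steel lota, and the pill box lay level on its dome.

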